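Advance the worm-driven rotary stage to its index

TASK

Advance the rotary stage by its slanted worm knob, turn after turn clockwise, until the tip of the raised rib on the turntable points exactly at the tip of the fixed index pointer on the rim; come up to it from where it is now and do not run past it. Do not push the turntable itself, do not disturb the small things standing beside the stage, and let go of the knob at the end.

Things in the scene. Friction and masses are not known exactly. Their poses are not given: they have to be found in the camera images.
- stage: fixed rotary stage, dark metal base 110 x 116 mm with a round housing. Origin: on the turntable's vertical axis, on the bench; z up, -x to its knob end (at the bench's near left edge), where a slanted neck carries the knob, its underside 95 mm from the turntable's axis and 55 mm above the bench. Under the knob is a 14 mm steel shaft for 16 mm, then the 28 mm neck
- knob_grip (a point): on the axis of the black fluted round knob (33 mm diameter, 30 mm long), 18 mm above its underside and 12 mm below its outer face: the place to grip. Its z axis is the knob's axis, pointing outward and leaning 30 degrees from vertical away from the turntable; its x and y turn with the knob. A fixed instrument stand 370 mm high in front of the robot, to its right, must be passed over on the way
- worm_knob (a joint): turn of the knob in rad, growing clockwise as seen when looking onto the knob's outer face; friction about 0.07 N m, stays where it is left, no end stop within 12 rad beyond the needed turn
- turntable (a joint): turn of the turntable in rad, growing anticlockwise from above. Driven only by the worm: turntable = knob / 24 (15 degrees a full knob turn). From any start it needs about 0.28 to 0.47 rad, which is 6.9 to 11.3 rad at the knob, always with the knob clockwise
- rib_tip (a point): outer tip of the raised black rib (5 mm wide, 4 mm high) that runs outward on top of the bright turntable (100 mm diameter, upper face 56 mm above the bench); 51 mm from the turntable's axis, 58 mm above the bench
- index_tip (a point): tip of the fixed bright metal pointer on the clamp block on the stage's rim; 51 mm from the turntable's axis, 58 mm above the bench. Its x axis points radially outward from the turntable's axis and its y axis in the direction in which the rib advances. The rib tip is to arrive at this point; the two never collide
- vial: small capped glass vial, 22 mm diameter, 52 mm high, loose, standing close beside the stage on its +y side; origin at the centre of its underside. Leave it alone
- lens_tube: flat black lens tube, 30 mm diameter, 13 mm high, loose, lying beside the knob; origin at the centre of its underside. Leave it alone
- short_post: black post holder with a steel post, 31 x 36 mm, 84 mm high, loose, standing beyond the vial; origin at the centre of its underside. Leave it alone

How it is judged:
By the outcome, as a careful person would: the job done as asked, in the order asked, and still so for the second after the job is handed in, with the robot touching nothing.
It also fails if it takes over 67 s, if anything falls off the work surface, if the arm or the gripper's body presses on something with over 40 N, if the wrist force passes 120 N, or if a joint passes its speed limit or range.

ROBOT

A 6-joint arm with a two-finger parallel gripper is mounted at the origin on a cart in front of the work surface, level with it; the furniture and walls round the work are solid. World frame = base frame: x ahead of the robot, y to its left, z up, the work surface at z = 0. Lengths are in m, angles in degrees, forces in N, time in s.
With the tool pointing down it reaches from about 0.4 to 0.825 m from the base axis. Payload 7 kg.
Tool frame: the origin (TCP) lies at the very end of the fingers, on their centre line; the grasp point (between the pads) lies 19 mm behind it (ctrl.tcp_to_grasp is the distance from the TCP to the grasp point, in m); z points along the fingers, x is the direction in which the jaws open and shut, and the axes are right-handed (so a half turn about z gives the same grasp; the last joint's range is limited). The gripper opens to 88 mm and grips with 3 to 60 N. Pads are 19 mm wide; open, the fingers measure 130 mm over their backs; the gripper's body (78 mm by 193 mm) begins 47 mm behind the grasp point.
Start: joints at [93.455, 20.546, 0.682, 0, -70.136, -16.507], TCP at [0.152, 0.658, 0.227] pointing down, gripper open.
Joint ranges: [-176.03, 176.03], [-82.01, 121.73], [-58.28, 71.71], [-173.87, 95.51], [-174.79, -0.11], [-173.66, 173.66]. Speed limits (degrees/s): [136.94, 136.94, 172.46, 180, 180, 180].

INTERFACE

Orientations are given as [roll, pitch, yaw] about the fixed x, y, z axes, in that order (R = Rz(yaw) Ry(pitch) Rx(roll)).
In Python, from plant import sensors, vision, ticket, ctrl gives the robot as it stands. The module is installed in compiled form; this text tells all that it offers.
- The arm moves only by the tool drive_tool, never from a script. Its argument "moves" is a list of rows, each a list of 6 numbers: the shift along the tool's x, y, z in units of 0.15 m (1.0 is 0.15 m), then the turn, a rotation vector about the tool's x, y, z in units of 60 degrees (1.0 is 60 degrees). In form: [[dx, dy, dz, rx, ry, rz], ...]. A call has 1 to 8 rows; each row is the pose to reach, as a shift and turn from the pose measured when the call began, along the tool's axes at that moment; what a row does not reach only later rows make up. A row lasts 1/10 s, in which the tool goes at most 50 mm and 8.59 degrees, less where a joint would pass 70% of its speed; a pose out of reach is approached as far as the arm can. A call with a number of a shift or a turn outside -1 to 1 is refused whole. A call with a gripper value outside its range is refused whole. "fingers" is the opening, from -1 (shut) to 1 (fully open), set as the call begins (left out, the last holds). The fingers move at their own pace and stop on an object; the grip force is fixed at half the most. Time passes only in rows, so rows that repeat a pose let the fingers close. It gives the time, the measured TCP pose, the force and the opening at its end, in the units of the state.
- sensors.get_obs(): the state, without advancing time (a new reading comes with each control period).
- vision.snapshot(name): name is "scene" or "top" or "wrist"; returns a dict with "pixels" (400x640x3 uint8, red, green, blue), "fx", "fy", "cx", "cy" (pixels), "R" (3x3) and "t" (3): a world point X has camera coordinates R X + t. Camera axes: x right, y down, z forward; pixel columns grow to the right and rows downward; lengths in m; the calibration is good to about 2 mm. The wrist camera is an equidistant fisheye: a pixel r from the principal point sees the ray r / f radians off the axis. A picture is of the moment at which its call begins. There is no depth.
- ticket.close_job(): hands the job in, once; it reports no verdict.
The state is a dict: "clock": time; "joint_pos": joint angles; "qvel": joint speeds; "tau": joint torques, N m; "tool_pos": TCP position; "orientation": TCP orientation; "force": force on the tool from outside, world axes, zero at the start; "moment": the same for the moment, N m; "opening": finger opening in m.
Only numpy, scipy, OpenCV 4.12 (cv2) and the standard library are available. Lean on these libraries where they do the work, as an engineer would, in place of code of your own. Each camera call takes 0.05 s, during which the arm holds its last target.

## Working session

There is one attempt and no reset: what is moved stays moved. The work goes in short steps, Python scripts to look and compute and a tool call to move; the robot and the scene stay as the last step left them, time stands still between calls to the robot, and variables do not carry over. Pictures are saved under pics/ and viewed, and the job is handed in when it is done.

Besides the shell and the picture viewer there is one more tool, called after "Call:" as name(argument=value, ...), one argument or row to a line, values as JSON. drive_tool: Moves the arm, as the interface text tells. Shifts and turns lie within -1 to 1; 1 stands for 0.15 m of shift or 60 degrees of turn. Its arguments: {"type":"object","properties":{"moves":{"type":"array"},"fingers":{"type":"number"}},"required":["moves"]}

```bash
mkdir -p pics; ls
cat > h.py <<'E'
import numpy as np, cv2, json
from plant import sensors, vision, ticket, ctrl
from scipy.spatial.transform import Rotation as Ro
def snap(n,fn):
    s=vision.snapshot(n); cv2.imwrite(f'pics/{fn}.png',cv2.cvtColor(s['pixels'],cv2.COLOR_RGB2BGR))
    np.savez(f'pics/{fn}.npz',**{k:np.array(s[k]) for k in s}); return s
def crop(fn,x0,y0,x1,y1,k,out):
    im=cv2.imread(f'pics/{fn}.png')[y0:y1,x0:x1]; cv2.imwrite(f'pics/{out}.png',cv2.resize(im,None,fx=k,fy=k,interpolation=cv2.INTER_CUBIC))
def atz(s,u,v,z):
    d=np.array([(u-s['cx'])/s['fx'],(v-s['cy'])/s['fy'],1.]); R=np.array(s['R']);t=np.array(s['t'])
    c=-R.T@t; w=R.T@d; return c+w*(z-c[2])/w[2]
def proj(s,X):
    p=np.array(s['R'])@np.array(X)+np.array(s['t']); return s['fx']*p[0]/p[2]+s['cx'], s['fy']*p[1]/p[2]+s['cy']
E
python3 - <<'E'
from h import *
for n in('scene','top','wrist'):
    s=snap(n,n+'0'); print(n,s['fx'],s['cx'],s['cy'],np.round(-np.array(s['R']).T@s['t'],3),np.round(s['R'],3).tolist())
print(sensors.get_obs(),ctrl.tcp_to_grasp,dir(ctrl))
E
```

```text
pics
scene 454.4193262675371 318.32405725050455 197.40933829827313 [-0.067 -0.038  0.597] [[0.468, -0.883, -0.018], [-0.537, -0.269, -0.8], [0.701, 0.384, -0.6]]
top 411.8352028082821 321.2164559900473 200.60694242238344 [0.46  0.291 0.923] [[-0.025, -1.0, -0.007], [-0.998, 0.025, -0.062], [0.063, 0.006, -0.998]]
wrist 309.70691628693146 315.3335715503585 195.57291353578196 [0.219 0.641 0.383] [[-0.225, -0.974, 0.001], [-0.943, 0.218, 0.251], [-0.245, 0.055, -0.968]]
{'clock': 0.15, 'joint_pos': array([ 9.34564133e+01,  2.05810392e+01,  6.45663187e-01, -1.42216686e-02,
       -7.01376545e+01, -1.65063370e+01]), 'qvel': array([-0.08257856, -0.14767247,  0.1879818 ,  0.18763984, -0.05866576,
       -0.05305939]), 'tau': array([ 1.00319070e-03, -5.83274245e+01,  2.93288308e+01,  7.00125128e+00,
        8.62242887e-03, -1.09716207e-04]), 'tool_pos': array([0.15236773, 0.65718512, 0.22584892]), 'orientation': array([-1.79992069e+02, -7.38199601e-02, -1.03054769e+02]), 'force': array([-0.55919925, -0.20220057,  0.78627719]), 'moment': array([ 0.009416  , -0.00289497, -0.01676692]), 'opening': 0.08765732703787073} 0.0188 ['PlanningError', '__class__', '__delattr__', '__dict__', '__dir__', '__doc__', '__eq__', '__format__', '__ge__', '__getattribute__', '__getstate__', '__gt__', '__hash__', '__init__', '__init_subclass__', '__le__', '__lt__', '__module__', '__ne__', '__new__', '__reduce__', '__reduce_ex__', '__repr__', '__setattr__', '__sizeof__', '__str__', '__subclasshook__', '__weakref__', 'tcp_to_grasp']
```

View pics/scene0.png

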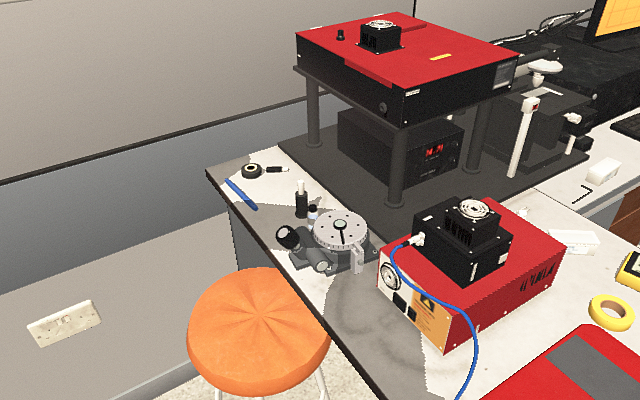

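View pics/top0.png

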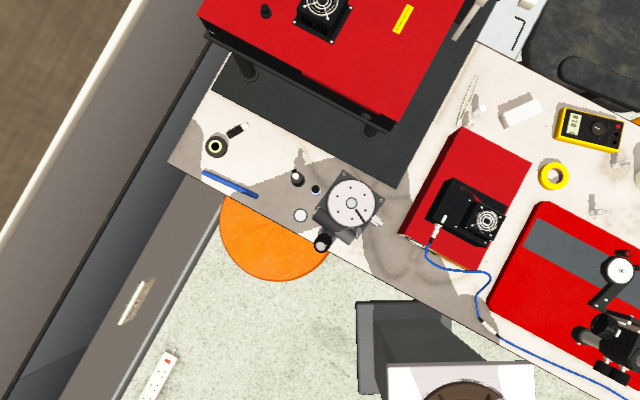

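View pics/wrist0.png

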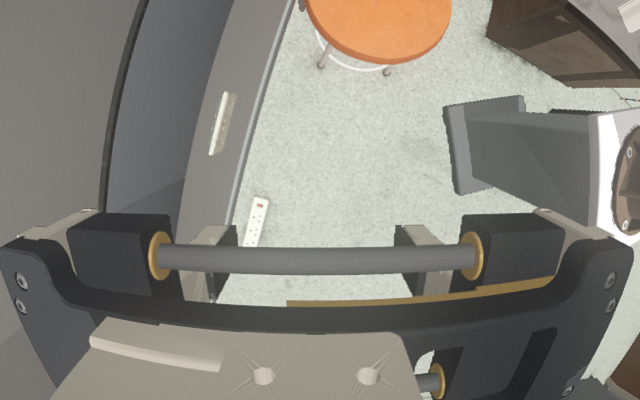

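Run:
```python
from h import *
crop('top0',270,150,420,270,5,'c1'); crop('scene0',260,170,400,290,5,'c2')
```

```text
(no output)
```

View pics/c1.png

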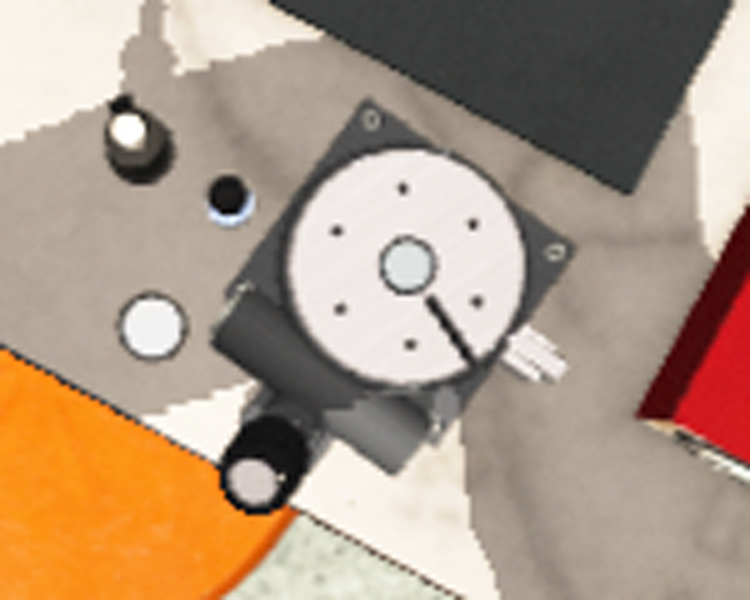

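View pics/c2.png

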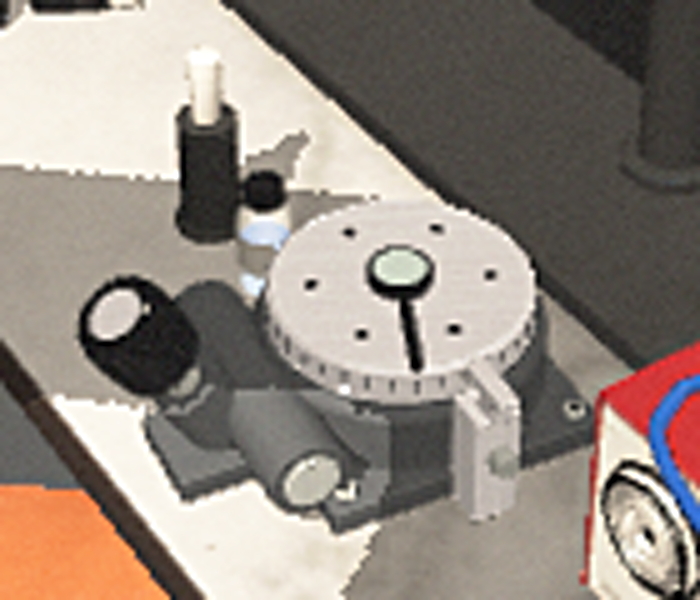

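Run:
```python
from h import *
T=dict(np.load('pics/top0.npz'));S=dict(np.load('pics/scene0.npz'))
c=lambda x,y:(270+(x+.5)/5-.5,150+(y+.5)/5-.5); d=lambda x,y:(260+(x+.5)/5-.5,170+(y+.5)/5-.5)
a=atz(T,*c(406.5,266.5),.056);print('ctr top',a)
b=atz(S,*d(402,290),.056);print('ctr scene~',b)
k=atz(T,*c(252,482),.081);print('face top',k, np.hypot(*(a-k)[:2]), np.degrees(np.arctan2(*(a-k)[1::-1])))
k=atz(S,*d(117,313),.081);print('face scn',k, np.hypot(*(a-k)[:2]), np.degrees(np.arctan2(*(a-k)[1::-1])))
for n,p in dict(rib=(475,360),idx=(508,347)).items():
    q=atz(T,*c(*p),.058); print(n,q,np.hypot(*(q-a)[:2]),np.degrees(np.arctan2(*(q-a)[1::-1])))
for n,p in dict(rib=(417,367),idx=(480,370)).items():
    q=atz(S,*d(*p),.058); print(n,q,np.hypot(*(q-b)[:2]),np.degrees(np.arctan2(*(q-b)[1::-1])))
print('lens',atz(T,*c(153,326),.013),'vial',atz(T,*c(230,195),.052),'post',atz(T,*c(130,130),.084))
p=[atz(T,*c(*x),.012) for x in ((368,98),(577,248))];print(p, np.linalg.norm(p[0]-p[1]))
# red stand
print('red corner z.37',atz(T,390,130,.37),atz(T,205,20,.37), 'device',atz(T,480,205,.37))
print('bench edge', [atz(T,*x,0) for x in ((170,160),(430,300),(640,400))])
# disc projected ellipse check in scene
cen=np.array([a[0],a[1],.056]);e=[proj(S,cen+.05*np.array([np.cos(t),np.sin(t),0])) for t in np.linspace(0,6.28,100)]
e=np.array(e);print('scene bbox in c2', (e.min(0)-[260,170])*5,(e.max(0)-[260,170])*5)
```

```text
ctr top [0.50839212 0.23375214 0.056     ]
ctr scene~ [0.50235845 0.22952012 0.056     ]
face top [0.42078054 0.3008242  0.081     ] 0.11033789595578505 -37.43627859545253
face scn [0.42104925 0.29937132 0.081     ] 0.1092458478162972 -36.91689972138777
rib [0.46829902 0.20633504 0.058     ] 0.04857113129631169 -145.63427815693052
idx [0.47339779 0.19233555 0.058     ] 0.05422119309518674 -130.1956421945026
rib [0.46566006 0.20604832 0.058     ] 0.04356256346617287 -147.39756112572985
idx [0.47414655 0.18588119 0.058     ] 0.05196409118706848 -122.88204304092471
lens [0.48726317 0.34366351 0.013     ] vial [0.5409136  0.30750202 0.052     ] post [0.56575647 0.34726495 0.084     ]
[array([0.58638778, 0.24576065, 0.012     ]), array([0.5171203 , 0.15512493, 0.012     ])] 0.11407373202176166
red corner z.37 [0.58887863 0.19856196 0.37      ] [0.7501131  0.44928785 0.37      ] device [0.48384219 0.08162117 0.37      ]
bench edge [array([0.61918335, 0.6368086 , 0.        ]), array([0.29235987, 0.06178632, 0.        ]), array([ 0.06775667, -0.38375273,  0.        ])]
scene bbox in c2 [260.43428839 190.52781622] [533.72853374 367.99362242]
```

```bash
cat >> h.py <<'E'
def ray(s,u,v):
    R=np.array(s['R']);t=np.array(s['t']);return -R.T@t,R.T@np.array([(u-s['cx'])/s['fx'],(v-s['cy'])/s['fy'],1.])
def tri(rs):
    A=np.zeros((3,3));b=np.zeros(3)
    for c,d in rs:
        d=d/np.linalg.norm(d);P=np.eye(3)-np.outer(d,d);A+=P;b+=P@c
    x=np.linalg.solve(A,b);return x,[np.linalg.norm((np.eye(3)-np.outer(d,d)/(d@d))@(x-c)) for c,d in rs]
E
python3 - <<'E'
from h import *
T=dict(np.load('pics/top0.npz'));S=dict(np.load('pics/scene0.npz'))
for n,t,s in [('fan',(487,221),(474,208)),('shelf fan',(324,5),(380,23)),('dev left-top corner',(401,233),(378,249)),('dev front corner right', (474,270),(443,312)),('shelf near right corner',(390,130),(403,89)),('shelf left near',(205,20),(297,57)),('knobface',(320.4,246.4),(283.4,232.6))]:
    print(n,tri([ray(T,*t),ray(S,*s)]))
E
```

```text
fan (array([0.46284502, 0.0087655 , 0.20719302]), [np.float64(0.00043481601528564914), np.float64(0.00043481601528581415)])
shelf fan (array([0.78459488, 0.28341597, 0.33781938]), [np.float64(8.324316660609783e-05), np.float64(8.324316660620454e-05)])
dev left-top corner (array([0.44396895, 0.13588682, 0.09174074]), [np.float64(0.0015199235616070595), np.float64(0.0015199235616069077)])
dev front corner right (array([0.36496158, 0.00250551, 0.0995857 ]), [np.float64(0.005381385801768552), np.float64(0.005381385801768573)])
shelf near right corner (array([0.61080825, 0.17831761, 0.28908479]), [np.float64(0.007175985836879911), np.float64(0.007175985836879918)])
shelf left near (array([0.82319776, 0.49294918, 0.22696469]), [np.float64(0.0033267311162543107), np.float64(0.003326731116254397)])
knobface (array([0.42042223, 0.29927582, 0.08056316]), [np.float64(0.0009043098765722425), np.float64(0.0009043098765722097)])
```

```bash
cat >> h.py <<'E'
def rayw(s,u,v):
    a=np.array([u-s['cx'],v-s['cy']]);r=np.hypot(*a);th=r/s['fx'];R=np.array(s['R'])
    d=np.array([*(a/r*np.sin(th)),np.cos(th)]);return -R.T@np.array(s['t']),R.T@d
def projw(s,X):
    p=np.array(s['R'])@np.array(X)+np.array(s['t']);r=np.hypot(p[0],p[1]);th=np.arctan2(r,p[2]);return s['cx']+s['fx']*th*p[0]/r,s['cy']+s['fx']*th*p[1]/r
E
python3 - <<'E'
from h import *
T=dict(np.load('pics/top0.npz'));W=dict(np.load('pics/wrist0.npz'))
for t,w in [((357,303),(443,105)),((445,300),(523,97)),((360,393),(455,195)),((387,368),(600,115))]:
    print(tri([ray(T,*t),rayw(W,*w)]))
im=cv2.imread('pics/top0.png')[280:400,330:560];cv2.imwrite('pics/c3.png',cv2.resize(im,None,fx=3,fy=3))
E
```

```text
(array([ 0.16830246,  0.17465794, -0.68581752]), [np.float64(0.005901048116314098), np.float64(0.0059010481163141075)])
(array([ 0.16889453, -0.15274878, -0.63023744]), [np.float64(0.007510624549872939), np.float64(0.0075106245498728135)])
(array([-0.18067923,  0.16992045, -0.70802321]), [np.float64(0.002825515078757312), np.float64(0.0028255150787574504)])
(array([0.15189374, 0.16315609, 0.00871115]), [np.float64(0.0010798402206090316), np.float64(0.0010798402206090574)])
```

View pics/c3.png

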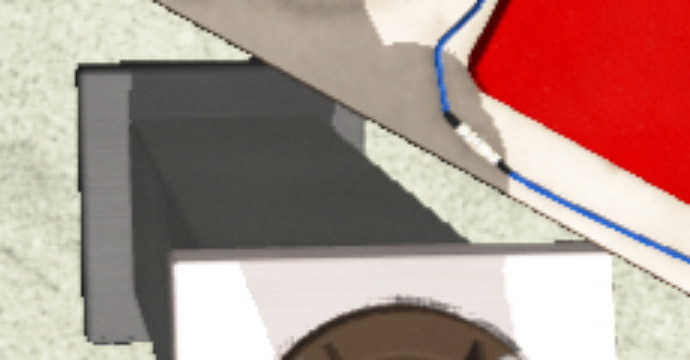

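```bash
cat >> h.py <<'E'
C=np.array([.5084,.2337,0]); YAW=np.radians(-37.2)
sx=np.array([np.cos(YAW),np.sin(YAW),0]); sy=np.array([-sx[1],sx[0],0]); ez=np.array([0,0,1.])
AX=-.5*sx+np.sqrt(.75)*ez
GRIP=C-.095*sx+.055*ez+.018*AX
def cur():
    o=sensors.get_obs();return o,np.array(o['tool_pos']),Ro.from_euler('xyz',o['orientation'],degrees=True)
def plan(p,R):
    o,p0,R0=cur(); return np.round(R0.inv().apply(p-p0)/.15,3),np.round((R0.inv()*R).as_rotvec(degrees=True)/60,3)
def alignR(R0,spin=0):
    z=R0.apply([0,0,1]);d=-AX;ax=np.cross(z,d);s=np.linalg.norm(ax);
    Q=Ro.from_rotvec(ax/s*np.arctan2(s,z@d)) if s>1e-9 else Ro.identity()
    return Q*R0*Ro.from_rotvec([0,0,np.radians(spin)])
def status():
    o,p,R=cur();gp=p-.0188*R.apply([0,0,1]);v=gp-GRIP;ax=v@AX
    print('t',round(o['clock'],2),'J',np.round(o['joint_pos'],1),'p',np.round(p,4),'rpy',np.round(o['orientation'],1),'F',np.round(o['force'],1),'M',np.round(o['moment'],2),'op',round(o['opening'],4))
    lat=v-ax*AX; print('grasp pt: axial',round(ax,4),'lat tool xy',np.round(R.inv().apply(lat),4),'tilt err',round(np.degrees(np.arccos(min(1,-AX@R.apply([0,0,1])))),2))
E
python3 - <<'E'
from h import *
status()
o,p,R=cur();print(GRIP,AX)
for back in (.12,.08): print(plan(GRIP+(back-.0188)*AX,alignR(R)))
E
```

```text
t 0.15 J [ 93.5  20.6   0.6  -0.  -70.1 -16.5] p [0.1524 0.6572 0.2258] rpy [-1.800e+02 -1.000e-01 -1.031e+02] F [-0.6 -0.2  0.8] M [ 0.01 -0.   -0.02] op 0.0877
grasp pt: axial 0.3686 lat tool xy [-0.2144  0.1795  0.1448] tilt err 29.96
[0.42556089 0.29657831 0.07058846] [-0.39826496  0.30229956  0.8660254 ]
(array([ 1.792, -2.009,  0.453]), array([ 0.456,  0.203, -0.   ]))
(array([ 1.846, -2.131,  0.684]), array([ 0.456,  0.203, -0.   ]))
```

Call:
drive_tool(
  moves=[
    [0.1, -0.11, 0, 0.05, 0.02, 0],
    [0.25, -0.28, 0, 0.1, 0.04, 0],
    [0.4, -0.45, 0, 0.16, 0.07, 0],
    [0.55, -0.62, 0, 0.22, 0.1, 0],
    [0.7, -0.79, 0, 0.27, 0.12, 0],
    [0.82, -0.92, 0, 0.3, 0.135, 0],
    [0.88, -0.98, 0, 0.3, 0.135, 0],
    [0.88, -0.98, 0, 0.3, 0.135, 0],
  ],
  fingers=0.4,
)

```text
clock: 0.95
tool_pos: [0.2661, 0.4944, 0.2261]
orientation: [-161.9, -8.0, -104.4]
force: [0.1, -0.2, 0.2]
opening: 0.061
```

Run:
```python
from h import *
status()
o,p,R=cur()
for back in (.12,.08): print(plan(GRIP+(back-.0188)*AX,alignR(R)))
```

```text
t 0.95 J [ 92.   13.9 -18.   15.9 -71.6 -21.9] p [0.2661 0.4944 0.2261] rpy [-161.9   -8.  -104.4] F [ 0.1 -0.2  0.2] M [0.77 0.95 0.06] op 0.061
grasp pt: axial 0.2765 lat tool xy [-0.1092  0.0939  0.0235] tilt err 10.28
(array([ 0.811, -0.817,  0.868]), array([ 0.157,  0.068, -0.   ]))
(array([ 0.83 , -0.861,  1.13 ]), array([ 0.157,  0.068, -0.   ]))
```

Call:
drive_tool(
  moves=[
    [0.1, -0.1, 0.1, 0.02, 0.01, 0],
    [0.22, -0.22, 0.23, 0.05, 0.02, 0],
    [0.36, -0.36, 0.38, 0.08, 0.035, 0],
    [0.5, -0.5, 0.53, 0.11, 0.05, 0],
    [0.64, -0.64, 0.68, 0.14, 0.06, 0],
    [0.75, -0.76, 0.8, 0.155, 0.068, 0],
    [0.81, -0.82, 0.87, 0.157, 0.068, 0],
    [0.81, -0.82, 0.87, 0.157, 0.068, 0],
  ],
)

```text
clock: 1.75
tool_pos: [0.3862, 0.326, 0.1576]
orientation: [-152.3, -11.8, -106.1]
force: [-0.4, 1.0, 0.6]
opening: 0.0613
```

Run:
```python
from h import *
status()
o,p,R=cur()
for back in (.08,): print(plan(GRIP+(back-.0188)*AX,alignR(R)))
w=snap('wrist','wrist1');print([projw(w,GRIP+.012*AX),projw(w,GRIP-.018*AX)])
```

```text
t 1.75 J [ 80.9  10.5 -41.8  31.5 -57.3 -26. ] p [0.3862 0.326  0.1576] rpy [-152.3  -11.8 -106.1] F [-0.4  1.   0.6] M [0.98 1.31 0.01] op 0.0613
grasp pt: axial 0.1187 lat tool xy [ 0.0007 -0.0007 -0.    ] tilt err 0.08
(array([-0.005,  0.004,  0.258]), array([ 0.001, -0.001, -0.   ]))
[(np.float64(313.48681304579674), np.float64(201.8101637703151)), (np.float64(313.67225130844486), np.float64(192.88727193865824))]
```

View pics/wrist1.png

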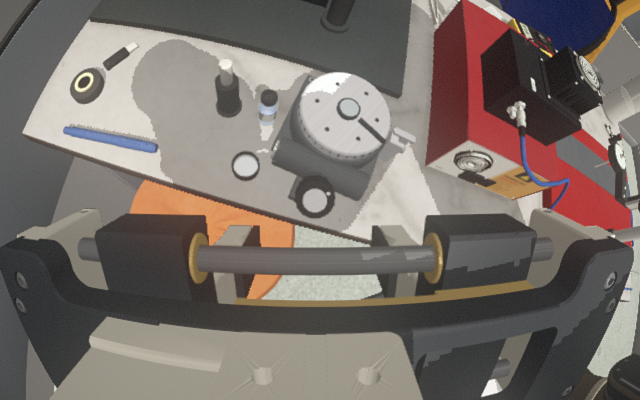

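Run:
```python
from h import *
crop('wrist1',265,60,425,220,4,'c4')
```

```text
(no output)
```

View pics/c4.png

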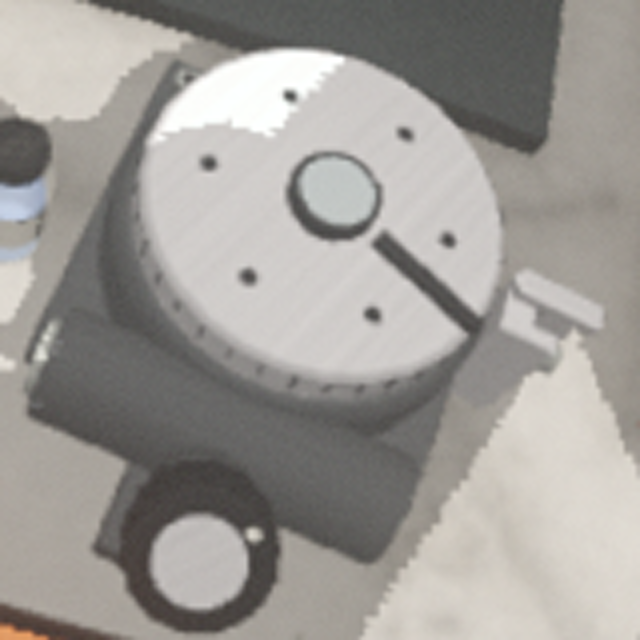

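Call:
drive_tool(
  moves=[
    [0, 0, 0, 0, 0, -0.12],
    [0, 0, 0, 0, 0, -0.25],
    [0, 0, 0, 0, 0, -0.38],
    [0, 0, 0, 0, 0, -0.51],
    [0, 0, 0, 0, 0, -0.64],
    [0, 0, 0, 0, 0, -0.77],
    [0, 0, 0, 0, 0, -0.9],
    [0, 0, 0, 0, 0, -1.0],
  ],
)

```text
clock: 2.6
tool_pos: [0.3859, 0.3299, 0.159]
orientation: [-176.6, -29.7, -43.7]
force: [0.3, -0.5, -0.3]
opening: 0.0612
```

Call:
drive_tool(
  moves=[
    [0, 0, 0.02, 0, 0, -0.12],
    [0, 0, 0.04, 0, 0, -0.25],
    [0, 0, 0.07, 0, 0, -0.38],
    [0, 0, 0.1, 0, 0, -0.51],
    [0, 0, 0.13, 0, 0, -0.64],
    [0, 0, 0.16, 0, 0, -0.77],
    [0, 0, 0.19, 0, 0, -0.9],
    [0, 0, 0.2, 0, 0, -1.0],
  ],
)

```text
clock: 3.4
tool_pos: [0.3978, 0.323, 0.1333]
orientation: [155.1, -16.9, 21.3]
force: [0.5, -1.0, 0.4]
opening: 0.0612
```

Run:
```python
from h import *
status()
o,p,R=cur()
w=snap('wrist','wrist2');
print(plan(GRIP+(.003-.0188)*AX,alignR(R,-15)))
print(projw(w,GRIP+.012*AX))
```

```text
t 3.4 J [ 78.9  12.2 -44.   34.1 -53.   93.1] p [0.3978 0.323  0.1333] rpy [155.1 -16.9  21.3] F [ 0.5 -1.   0.4] M [ 0.95  1.13 -0.04] op 0.0612
grasp pt: axial 0.0922 lat tool xy [ 0.0025 -0.0037  0.    ] tilt err 0.36
(array([-0.018,  0.028,  0.594]), array([-0.005, -0.002, -0.245]))
(np.float64(311.1820925215416), np.float64(213.7869743813567))
```

View pics/wrist2.png

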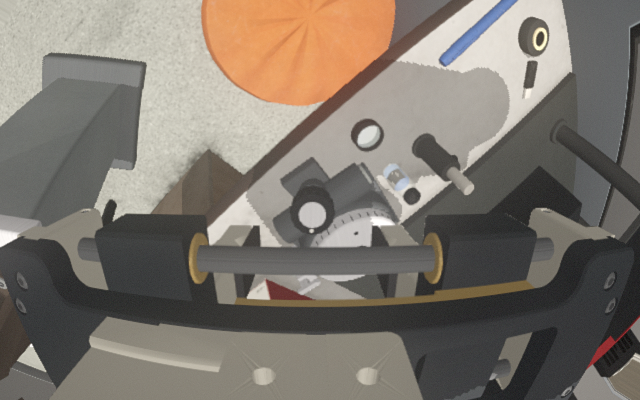

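Call:
drive_tool(
  moves=[
    [0, 0.01, 0, 0, 0, -0.12],
    [-0.01, 0.02, 0, 0, 0, -0.25],
    [-0.01, 0.03, 0, 0, 0, -0.38],
    [-0.02, 0.03, 0, 0, 0, -0.51],
    [-0.02, 0.03, 0, 0, 0, -0.64],
    [-0.02, 0.03, 0, 0, 0, -0.77],
    [-0.02, 0.03, 0, 0, 0, -0.9],
    [-0.02, 0.03, 0, 0, 0, -1.0],
  ],
)

```text
clock: 4.25
tool_pos: [0.396, 0.3199, 0.1349]
orientation: [152.5, 11.8, 75.1]
force: [-0.5, 0.7, -0.4]
opening: 0.0611
```

Run:
```python
from h import *
status()
o,p,R=cur()
w=snap('wrist','wrist3');
for b in (.08,.04,.002): print(plan(GRIP+(b-.0188)*AX,alignR(R,-10)))
print(projw(w,GRIP+.012*AX))
crop('wrist2',240,140,400,260,5,'c5')
crop('wrist3',240,140,400,260,5,'c6')
```

```text
t 4.25 J [ 79.1  11.7 -44.4  34.1 -53.  153.6] p [0.396  0.3199 0.1349] rpy [152.5  11.8  75.1] F [-0.5  0.7 -0.4] M [1.09 1.17 0.02] op 0.0611
grasp pt: axial 0.0933 lat tool xy [ 0.0007 -0.0001  0.    ] tilt err 0.48
(array([-0.006,  0.001,  0.088]), array([-0.001, -0.008, -0.161]))
(array([-0.008,  0.001,  0.355]), array([-0.001, -0.008, -0.161]))
(array([-0.01 ,  0.001,  0.608]), array([-0.001, -0.008, -0.161]))
(np.float64(314.3807196847383), np.float64(208.41800437318528))
```

View pics/c5.png

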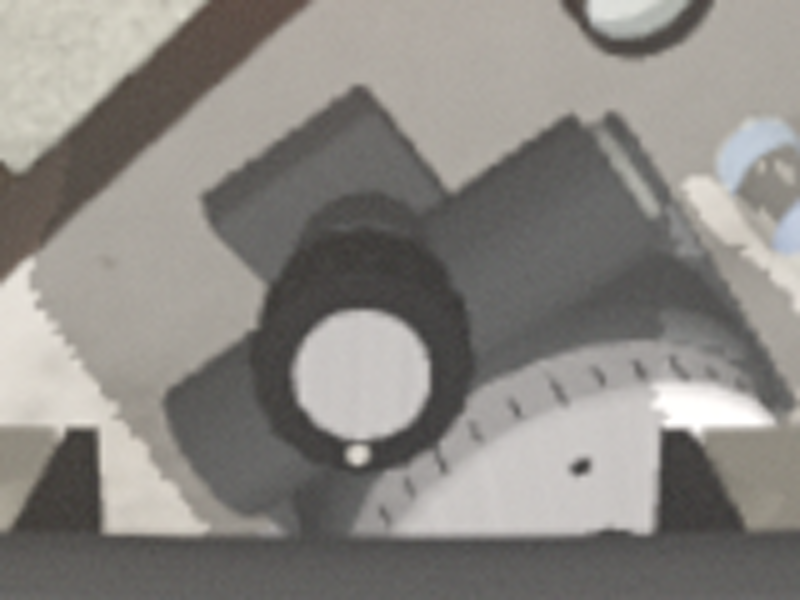

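View pics/c6.png

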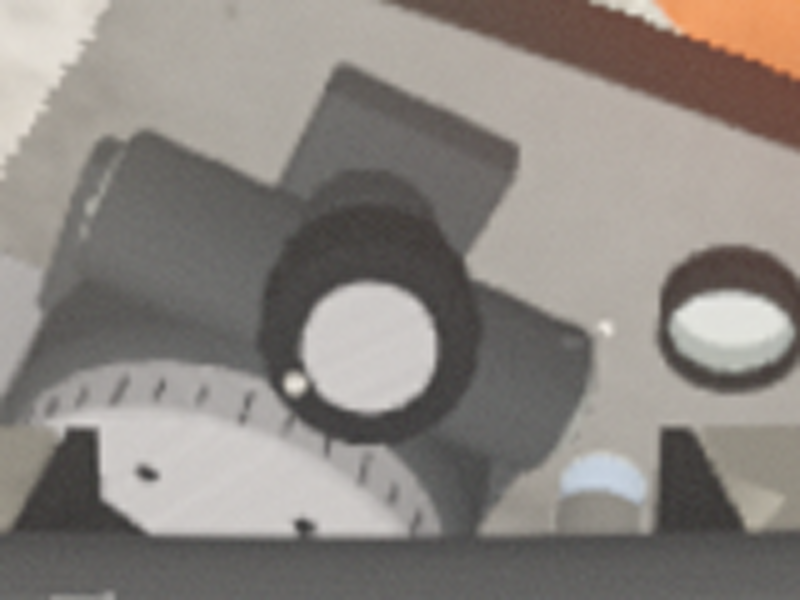

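Call:
drive_tool(
  moves=[
    [0, 0, 0.05, 0, -0.002, -0.03],
    [-0.002, 0, 0.14, 0, -0.004, -0.06],
    [-0.004, 0, 0.24, 0, -0.006, -0.1],
    [-0.006, 0, 0.34, 0, -0.008, -0.12],
    [-0.008, 0.001, 0.44, 0, -0.008, -0.12],
    [-0.01, 0.001, 0.54, 0, -0.008, -0.12],
    [-0.01, 0.001, 0.6, 0, -0.008, -0.12],
    [-0.01, 0.001, 0.6, 0, -0.008, -0.12],
  ],
)

```text
clock: 5.1
tool_pos: [0.432, 0.2922, 0.0567]
orientation: [154.1, 15.6, 81.6]
force: [-0.1, -0.6, 1.0]
opening: 0.0614
```

Run:
```python
from h import *
status()
o,p,R=cur()
print(plan(GRIP+(.002-.0188)*AX,alignR(R)))
w=snap('wrist','wrist4');s=snap('scene','scene4');crop('scene4',240,160,400,280,5,'c7');crop('wrist4',240,140,400,260,5,'c8')
```

```text
t 5.1 J [ 70.6  18.  -51.9  47.  -40.5 152.9] p [0.432  0.2922 0.0567] rpy [154.1  15.6  81.6] F [-0.1 -0.6  1. ] M [1.05 1.15 0.01] op 0.0614
grasp pt: axial 0.0028 lat tool xy [ 0.0004  0.     -0.    ] tilt err 0.07
(array([-0.003, -0.   ,  0.006]), array([-0.001,  0.001,  0.   ]))
```

View pics/c7.png

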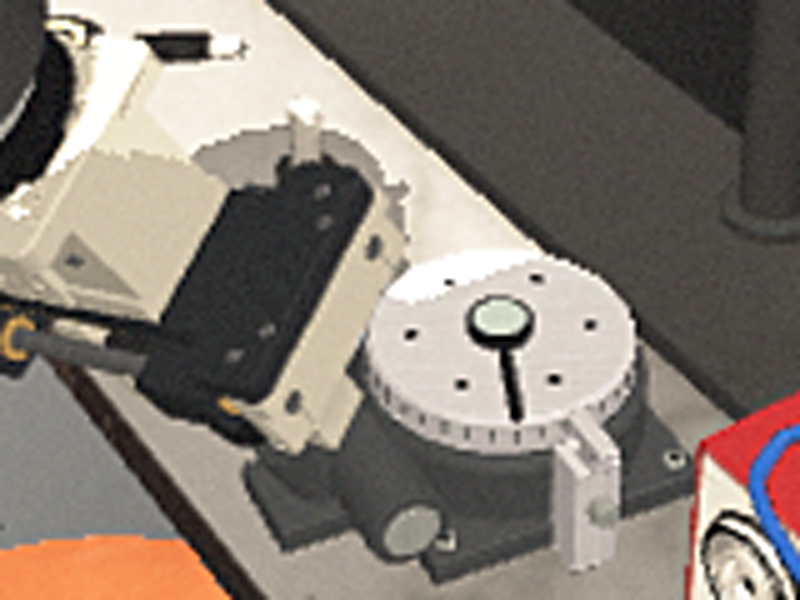

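View pics/c8.png

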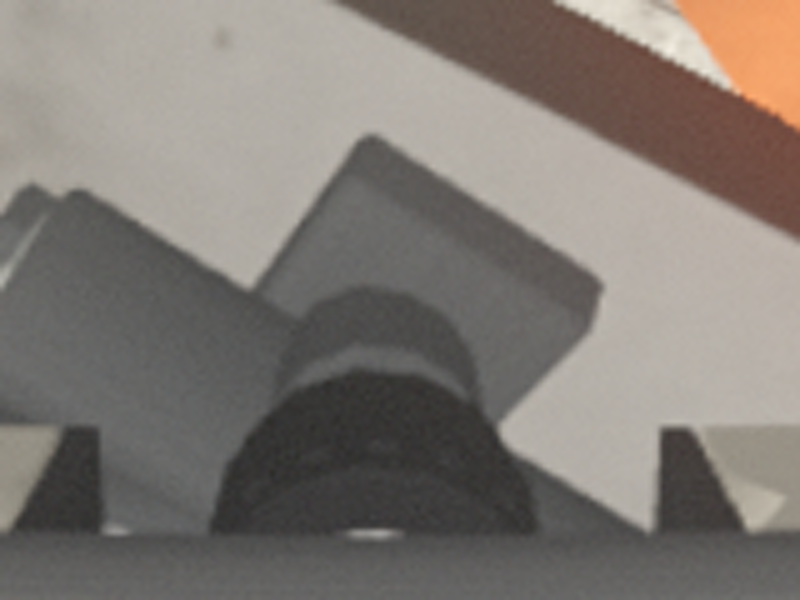

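Call:
drive_tool(
  moves=[
    [-0.002, 0, 0.004, 0, 0, 0],
    [-0.002, 0, 0.004, 0, 0, 0],
    [-0.002, 0, 0.004, 0, 0, 0],
    [-0.002, 0, 0.004, 0, 0, 0],
    [-0.002, 0, 0.004, 0, 0, 0],
    [-0.002, 0, 0.004, 0, 0, 0],
  ],
  fingers=-1,
)

```text
clock: 5.8
tool_pos: [0.4321, 0.2919, 0.0575]
orientation: [154.0, 15.6, 81.7]
force: [-4.4, -0.7, 6.0]
opening: 0.0322
```

Run:
```python
from h import *
status()
```

```text
t 5.8 J [ 70.6  17.9 -51.9  47.1 -40.6 152.9] p [0.4321 0.2919 0.0575] rpy [154.   15.6  81.7] F [-4.4 -0.7  6. ] M [-0.05  1.79 -0.76] op 0.0322
grasp pt: axial 0.0034 lat tool xy [-0.      0.0005 -0.    ] tilt err 0.01
```

Call:
drive_tool(
  moves=[
    [0, 0, 0, 0, 0, 0.1],
    [0, 0, 0, 0, 0, 0.23],
    [0, 0, 0, 0, 0, 0.36],
    [0, 0, 0, 0, 0, 0.49],
    [0, 0, 0, 0, 0, 0.62],
    [0, 0, 0, 0, 0, 0.75],
    [0, 0, 0, 0, 0, 0.88],
    [0, 0, 0, 0, 0, 1.0],
  ],
)

```text
clock: 6.6
tool_pos: [0.432, 0.2918, 0.0575]
orientation: [152.9, -13.5, 28.2]
force: [-2.4, 0.0, 0.9]
opening: 0.0322
```

Run:
```python
from h import *
status();o,p,R=cur();print(plan(GRIP+(.003-.0188)*AX,alignR(R)))
w=snap('wrist','wrist5');s=snap('scene','scene5');crop('scene5',240,160,400,280,5,'c9')
```

```text
t 6.6 J [ 70.6  17.9 -51.9  47.1 -40.6  92.6] p [0.432  0.2918 0.0575] rpy [152.9 -13.5  28.2] F [-2.4  0.   0.9] M [ 0.62  1.7  -0.24] op 0.0322
grasp pt: axial 0.0035 lat tool xy [ 0.0002  0.0003 -0.    ] tilt err 0.01
(array([-0.001, -0.002,  0.003]), array([ 0.,  0., -0.]))
```

View pics/c9.png

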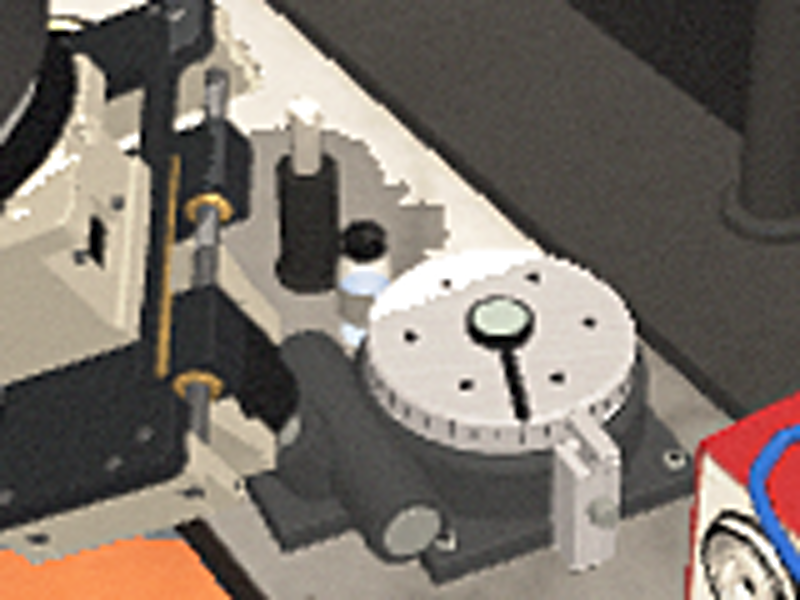

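View pics/wrist5.png

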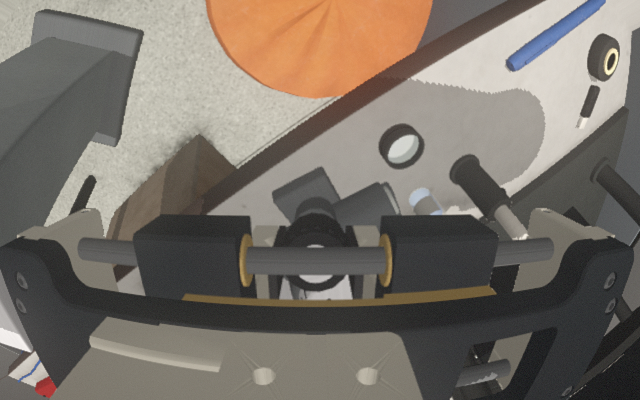

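Call:
drive_tool(
  moves=[
    [0, 0, 0, 0, 0, 0.1],
    [0, 0, 0, 0, 0, 0.23],
    [0, 0, 0, 0, 0, 0.36],
    [0, 0, 0, 0, 0, 0.49],
    [0, 0, 0, 0, 0, 0.62],
    [0, 0, 0, 0, 0, 0.75],
    [0, 0, 0, 0, 0, 0.88],
    [0, 0, 0, 0, 0, 1.0],
  ],
)

```text
clock: 7.5
tool_pos: [0.4318, 0.2918, 0.0575]
orientation: [178.7, -30.0, -34.5]
force: [-2.6, -0.0, 1.0]
opening: 0.0319
```

Call:
drive_tool(
  moves=[
    [0, 0, 0, 0, 0, 0.1],
    [0, 0, 0, 0, 0, 0.23],
    [0, 0, 0, 0, 0, 0.36],
    [0, 0, 0, 0, 0, 0.49],
    [0, 0, 0, 0, 0, 0.62],
    [0, 0, 0, 0, 0, 0.75],
    [0, 0, 0, 0, 0, 0.88],
    [0, 0, 0, 0, 0, 1.0],
  ],
)

```text
clock: 8.3
tool_pos: [0.4317, 0.2919, 0.0574]
orientation: [-154.0, -15.5, -98.5]
force: [0.0, -0.6, 0.2]
opening: 0.0323
```

Call:
drive_tool(
  moves=[
    [0, 0, 0, 0, 0, 0.1],
    [0, 0, 0, 0, 0, 0.23],
    [0, 0, 0, 0, 0, 0.36],
    [0, 0, 0, 0, 0, 0.49],
    [0, 0, 0, 0, 0, 0.62],
    [0, 0, 0, 0, 0, 0.75],
    [0, 0, 0, 0, 0, 0.88],
    [0, 0, 0, 0, 0, 1.0],
  ],
)

```text
clock: 9.1
tool_pos: [0.4318, 0.2921, 0.0574]
orientation: [-153.0, 13.5, -151.8]
force: [1.4, -0.2, -1.3]
opening: 0.0324
```

Run:
```python
from h import *
status();o,p,R=cur();print(plan(GRIP+(.003-.0188)*AX,alignR(R)))
w=snap('wrist','wrist6');s=snap('scene','scene6');crop('scene6',300,190,400,265,8,'c10');snap('top','top6');crop('top6',310,160,410,235,8,'c11')
```

```text
t 9.1 J [ 70.6  17.9 -51.9  47.  -40.5 -87.4] p [0.4318 0.2921 0.0574] rpy [-153.    13.5 -151.8] F [ 1.4 -0.2 -1.3] M [1.21 1.06 0.17] op 0.0324
grasp pt: axial 0.0035 lat tool xy [-0.0002  0.     -0.    ] tilt err 0.04
(array([ 0.001, -0.   ,  0.003]), array([ 0.001, -0.   , -0.   ]))
```

View pics/c10.png

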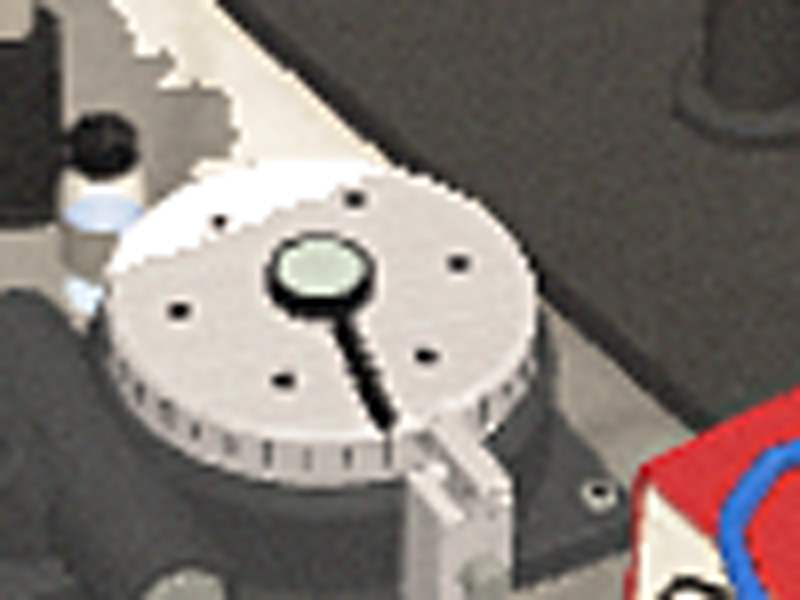

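View pics/c11.png

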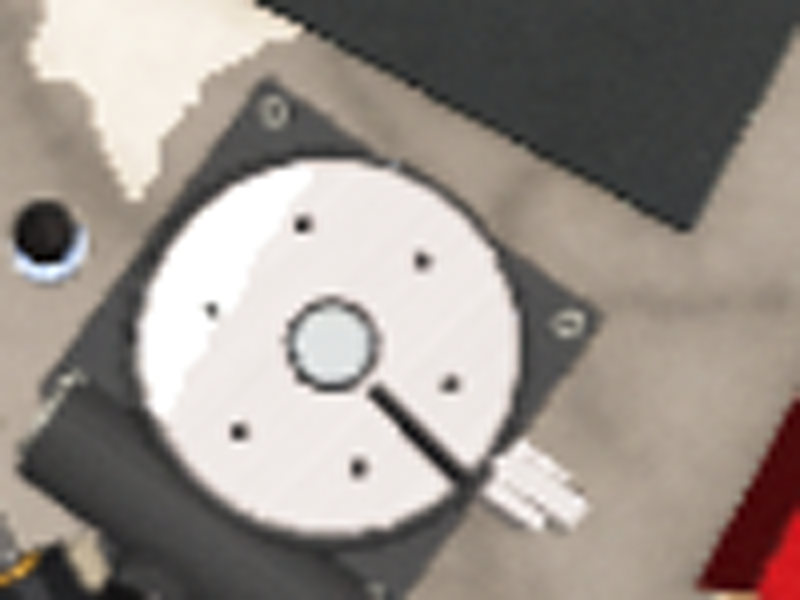

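View pics/wrist6.png

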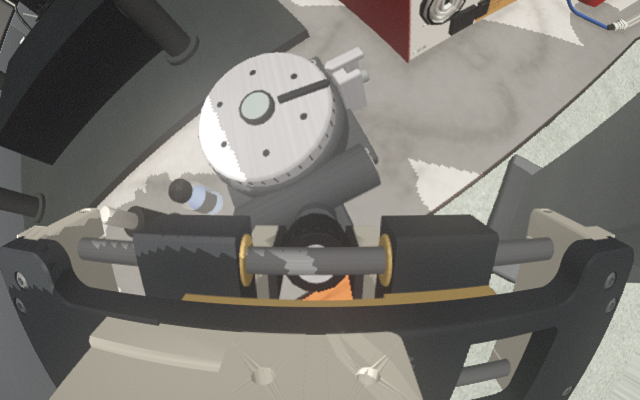

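Run:
```python
from h import *
crop('wrist6',270,40,380,120,7,'c12')
```

View pics/c12.png

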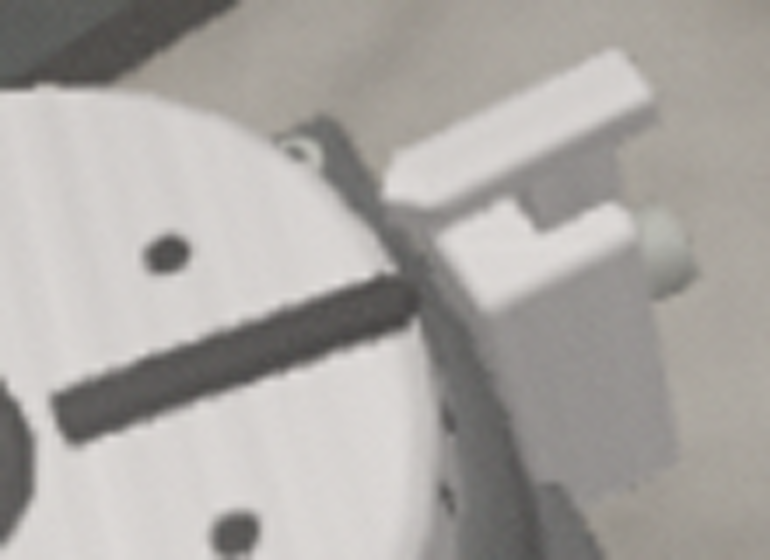

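```bash
cat >> h.py <<'E'
def atzw(s,u,v,z):
    c,w=rayw(s,u,v);return c+w*(z-c[2])/w[2]
def pol(q,c=C):
    v=q[:2]-c[:2];return round(float(np.hypot(*v))*1e3,2),round(float(np.degrees(np.arctan2(v[1],v[0]))),2)
E
python3 - <<'E'
from h import *
W=dict(np.load('pics/wrist6.npz'));T=dict(np.load('pics/top6.npz'));S=dict(np.load('pics/scene6.npz'))
w=lambda x,y:(270+(x+.5)/7-.5,40+(y+.5)/7-.5); c=lambda x,y:(310+(x+.5)/8-.5,160+(y+.5)/8-.5);d=lambda x,y:(300+(x+.5)/8-.5,190+(y+.5)/8-.5)
print('wrist idx',pol(atzw(W,*w(387,190),.058)),'rib',pol(atzw(W,*w(415,297),.058)))
print('bar far',pol(atzw(W,*w(630,72),.060)),'near', pol(atzw(W,*w(418,178),.060)))
print('rib inner',pol(atzw(W,*w(65,420),.060)))
print('top idx',pol(atz(T,*c(498,467),.058)),'rib',pol(atz(T,*c(467,480),.058)),'rib in',pol(atz(T,*c(376,390),.06)),'far',pol(atz(T,*c(583,512),.06)))
print('scene idx',pol(atz(S,*d(408,432),.058)),'rib',pol(atz(S,*d(388,425),.058)))
C2=C+np.array([-.001,0,0])
# hub in each
ex=np.array([projw(W,C+.056*ez+.05*np.array([np.cos(t),np.sin(t),0])) for t in np.linspace(0,6.28,80)])
im=cv2.imread('pics/wrist6.png');im=cv2.resize(im[20:220,180:400],None,fx=3.6,fy=3.0,interpolation=cv2.INTER_CUBIC)
for u,v in ex: cv2.circle(im,(int((u-180+.5)*3.6),int((v-20+.5)*3)),1,(0,0,255),-1)
cv2.imwrite('pics/c13.png',im)
E
```

```text
wrist idx (52.98, -122.44) rib (50.39, -136.54)
bar far (78.39, -124.97) near (55.67, -124.61)
rib inner (16.59, -139.47)
top idx (53.86, -127.52) rib (49.86, -136.23) rib in (16.34, -136.68) far (78.56, -125.08)
scene idx (55.24, -133.63) rib (51.81, -137.25)
```

View pics/c13.png

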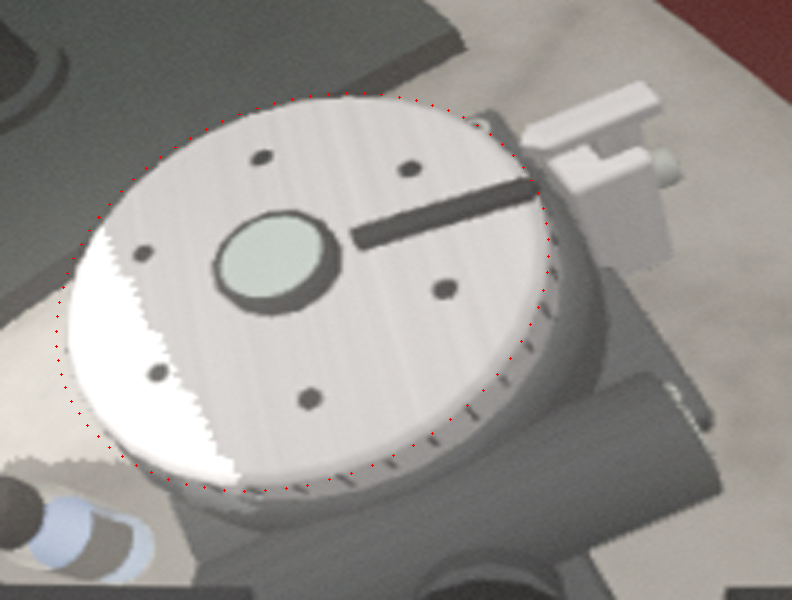

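Call:
drive_tool(
  moves=[
    [0, 0, 0, 0, 0, 0.1],
    [0, 0, 0, 0, 0, 0.23],
    [0, 0, 0, 0, 0, 0.36],
    [0, 0, 0, 0, 0, 0.49],
    [0, 0, 0, 0, 0, 0.62],
    [0, 0, 0, 0, 0, 0.75],
    [0, 0, 0, 0, 0, 0.88],
    [0, 0, 0, 0, 0, 1.0],
  ],
)

```text
clock: 10.05
tool_pos: [0.4319, 0.2921, 0.0575]
orientation: [-178.5, 29.9, 145.8]
force: [2.5, 0.2, -1.0]
opening: 0.0322
```

Call:
drive_tool(
  moves=[
    [0, 0, 0, 0, 0, 0],
    [0, 0, 0, 0, 0, 0],
    [0, 0, 0, 0, 0, 0],
    [0, 0, 0, 0, 0, 0],
  ],
  fingers=0.4,
)

```text
clock: 10.45
tool_pos: [0.4319, 0.2921, 0.0575]
orientation: [-178.4, 29.9, 146.0]
force: [0.1, 0.1, 0.9]
opening: 0.0581
```

Run:
```python
from h import *
status()
snap('wrist','wrist7');crop('wrist7',200,20,400,170,4,'c14')
```

```text
t 10.45 J [  70.6   17.9  -51.9   47.1  -40.5 -146.8] p [0.4319 0.2921 0.0575] rpy [-178.4   29.9  146. ] F [0.1 0.1 0.9] M [1.08 1.21 0.01] op 0.0581
grasp pt: axial 0.0036 lat tool xy [-0.0002  0.0002 -0.    ] tilt err 0.03
```

View pics/wrist7.png

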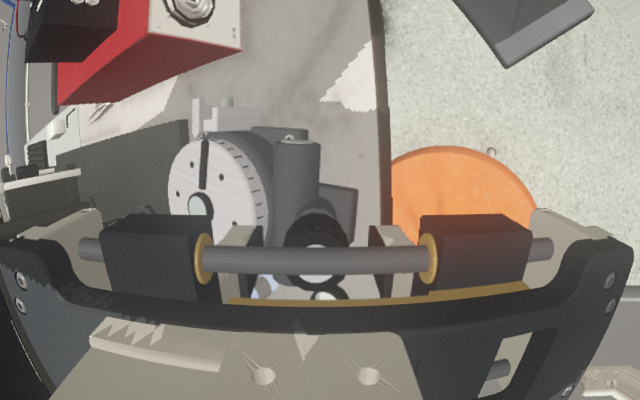

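Released cleanly, the rib (204,145–190) approaching the pointer (197,100–138). Spin back open, about 270°.

Call:
drive_tool(
  moves=[
    [0, 0, 0, 0, 0, -0.12],
    [0, 0, 0, 0, 0, -0.25],
    [0, 0, 0, 0, 0, -0.38],
    [0, 0, 0, 0, 0, -0.51],
    [0, 0, 0, 0, 0, -0.64],
    [0, 0, 0, 0, 0, -0.77],
    [0, 0, 0, 0, 0, -0.9],
    [0, 0, 0, 0, 0, -1.0],
  ],
)

```text
clock: 11.3
tool_pos: [0.4319, 0.292, 0.0575]
orientation: [-152.8, 13.1, -150.9]
force: [-0.3, 0.0, -0.4]
opening: 0.0615
```

Call:
drive_tool(
  moves=[
    [0, 0, 0, 0, 0, -0.12],
    [0, 0, 0, 0, 0, -0.25],
    [0, 0, 0, 0, 0, -0.38],
    [0, 0, 0, 0, 0, -0.51],
    [0, 0, 0, 0, 0, -0.64],
    [0, 0, 0, 0, 0, -0.77],
    [0, 0, 0, 0, 0, -0.9],
    [0, 0, 0, 0, 0, -1.0],
  ],
)

```text
clock: 12.1
tool_pos: [0.4319, 0.2921, 0.0575]
orientation: [-154.3, -16.0, -97.4]
force: [0.4, 0.4, 0.5]
opening: 0.0611
```

Call:
drive_tool(
  moves=[
    [0, 0, 0, 0, 0, -0.12],
    [0, 0, 0, 0, 0, -0.25],
    [0, 0, 0, 0, 0, -0.38],
    [0, 0, 0, 0, 0, -0.51],
    [0, 0, 0, 0, 0, -0.64],
    [0, 0, 0, 0, 0, -0.77],
    [0, 0, 0, 0, 0, -0.9],
    [0, 0, 0, 0, 0, -1.0],
  ],
)

```text
clock: 12.9
tool_pos: [0.4318, 0.2921, 0.0575]
orientation: [177.8, -29.9, -32.7]
force: [-0.5, -0.6, 0.5]
opening: 0.0613
```

Call:
drive_tool(
  moves=[
    [0, 0, 0, 0, 0, -0.12],
    [0, 0, 0, 0, 0, -0.25],
    [0, 0, 0, 0, 0, -0.38],
    [0, 0, 0, 0, 0, -0.51],
    [0, 0, 0, 0, 0, -0.64],
    [0, 0, 0, 0, 0, -0.77],
    [0, 0, 0, 0, 0, -0.9],
    [0, 0, 0, 0, 0, -1.0],
  ],
)

```text
clock: 13.7
tool_pos: [0.4318, 0.2921, 0.0575]
orientation: [152.5, -12.5, 30.2]
force: [-0.5, -0.6, 0.0]
opening: 0.0615
```

Call:
drive_tool(
  moves=[
    [0, 0, 0, 0, 0, -0.12],
    [0, 0, 0, 0, 0, -0.25],
    [0, 0, 0, 0, 0, -0.38],
    [0, 0, 0, 0, 0, -0.5],
    [0, 0, 0, 0, 0, -0.5],
    [0, 0, 0, 0, 0, -0.5],
  ],
)

```text
clock: 14.3
tool_pos: [0.4318, 0.2921, 0.0575]
orientation: [150.1, 2.1, 56.4]
force: [0.2, -0.5, 0.8]
opening: 0.0613
```

Run:
```python
from h import *
status();o,p,R=cur();print(plan(GRIP+(.003-.0188)*AX,alignR(R)))
s=snap('scene','scene8');crop('scene8',300,190,400,265,8,'c15');snap('top','top8');crop('top8',310,160,410,235,8,'c16')
```

```text
t 14.3 J [ 70.6  17.9 -51.9  47.1 -40.5 124.5] p [0.4318 0.2921 0.0575] rpy [150.1   2.1  56.4] F [ 0.2 -0.5  0.8] M [ 1.04  1.17 -0.03] op 0.0613
grasp pt: axial 0.0036 lat tool xy [ 0.0002  0.0001 -0.    ] tilt err 0.03
(array([-0.001, -0.001,  0.004]), array([-0., -0., -0.]))
```

View pics/c15.png

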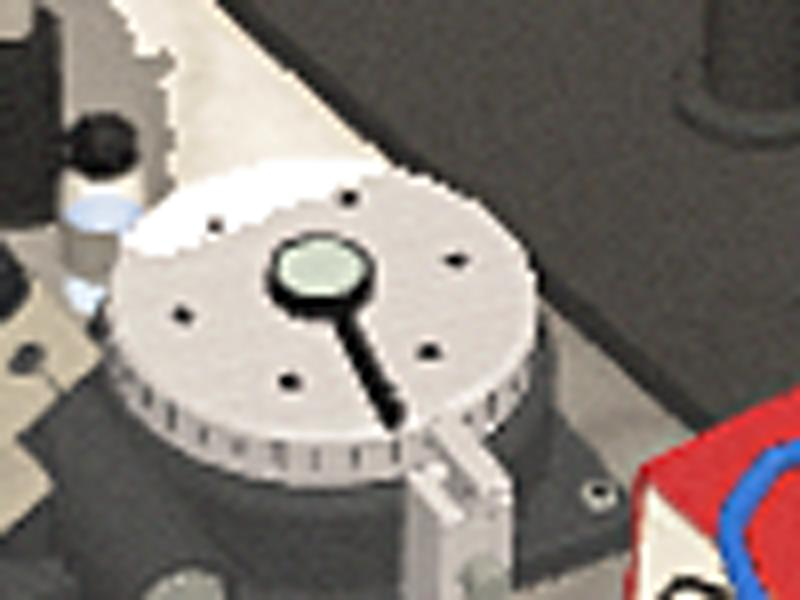

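View pics/c16.png

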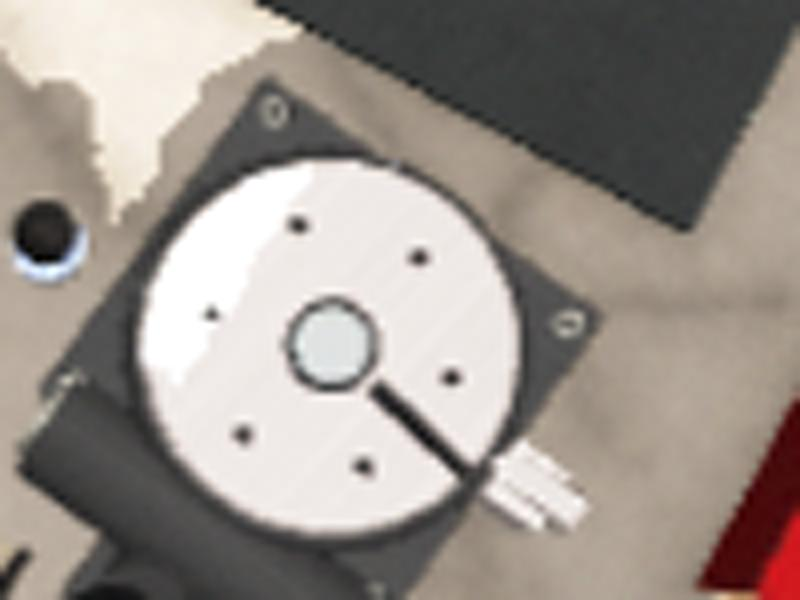

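Call:
drive_tool(
  moves=[
    [0, 0, 0, 0, 0, 0],
    [0, 0, 0, 0, 0, 0],
    [0, 0, 0, 0, 0, 0],
    [0, 0, 0, 0, 0, 0],
    [0, 0, 0, 0, 0, 0],
    [0, 0, 0, 0, 0, 0],
  ],
  fingers=-1,
)

```text
clock: 15.0
tool_pos: [0.4318, 0.292, 0.0575]
orientation: [150.1, 2.1, 56.4]
force: [-2.7, -0.7, 0.3]
opening: 0.0322
```

Call:
drive_tool(
  moves=[
    [0, 0, 0, 0, 0, 0.1],
    [0, 0, 0, 0, 0, 0.23],
    [0, 0, 0, 0, 0, 0.36],
    [0, 0, 0, 0, 0, 0.49],
    [0, 0, 0, 0, 0, 0.62],
    [0, 0, 0, 0, 0, 0.75],
    [0, 0, 0, 0, 0, 0.88],
    [0, 0, 0, 0, 0, 1.0],
  ],
)

```text
clock: 15.8
tool_pos: [0.4318, 0.292, 0.0575]
orientation: [162.2, -24.5, 0.6]
force: [0.1, -0.8, 0.2]
opening: 0.0323
```

Call:
drive_tool(
  moves=[
    [0, 0, 0, 0, 0, 0.1],
    [0, 0, 0, 0, 0, 0.23],
    [0, 0, 0, 0, 0, 0.36],
    [0, 0, 0, 0, 0, 0.49],
    [0, 0, 0, 0, 0, 0.62],
    [0, 0, 0, 0, 0, 0.75],
    [0, 0, 0, 0, 0, 0.88],
    [0, 0, 0, 0, 0, 1.0],
  ],
)

```text
clock: 16.6
tool_pos: [0.4319, 0.2919, 0.0576]
orientation: [-165.6, -26.6, -67.1]
force: [0.3, -0.1, 0.5]
opening: 0.0323
```

Call:
drive_tool(
  moves=[
    [0, 0, 0, 0, 0, 0.1],
    [0, 0, 0, 0, 0, 0.2],
    [0, 0, 0, 0, 0, 0.3],
    [0, 0, 0, 0, 0, 0.4],
    [0, 0, 0, 0, 0, 0.5],
    [0, 0, 0, 0, 0, 0.5],
    [0, 0, 0, 0, 0, 0.5],
  ],
)

```text
clock: 17.3
tool_pos: [0.4319, 0.2919, 0.0576]
orientation: [-154.3, -16.1, -97.2]
force: [-0.8, -0.0, 1.9]
opening: 0.0323
```

Run:
```python
from h import *
status();o,p,R=cur();print(plan(GRIP+(.003-.0188)*AX,alignR(R)))
snap('wrist','wrist9');s=snap('scene','scene9');crop('scene9',300,190,400,265,8,'c15');snap('top','top9');crop('top9',310,160,410,235,8,'c16')
```

```text
t 17.3 J [ 70.6  17.9 -51.9  47.1 -40.6 -25.9] p [0.4319 0.2919 0.0576] rpy [-154.3  -16.1  -97.2] F [-0.8 -0.   1.9] M [ 0.79  1.43 -0.2 ] op 0.0323
grasp pt: axial 0.0036 lat tool xy [ 0.0001 -0.0003  0.    ] tilt err 0.0
(array([-0.001,  0.002,  0.004]), array([-0.,  0.,  0.]))
```

View pics/c15.png

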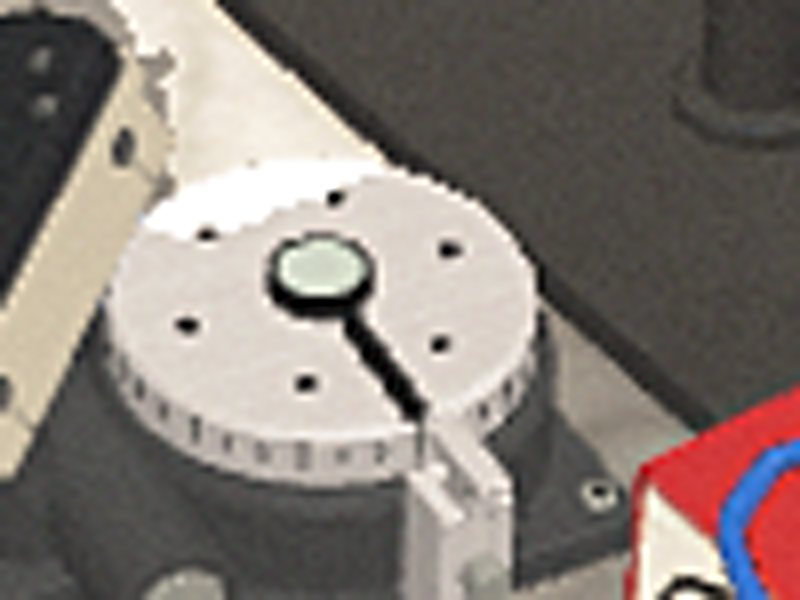

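View pics/c16.png

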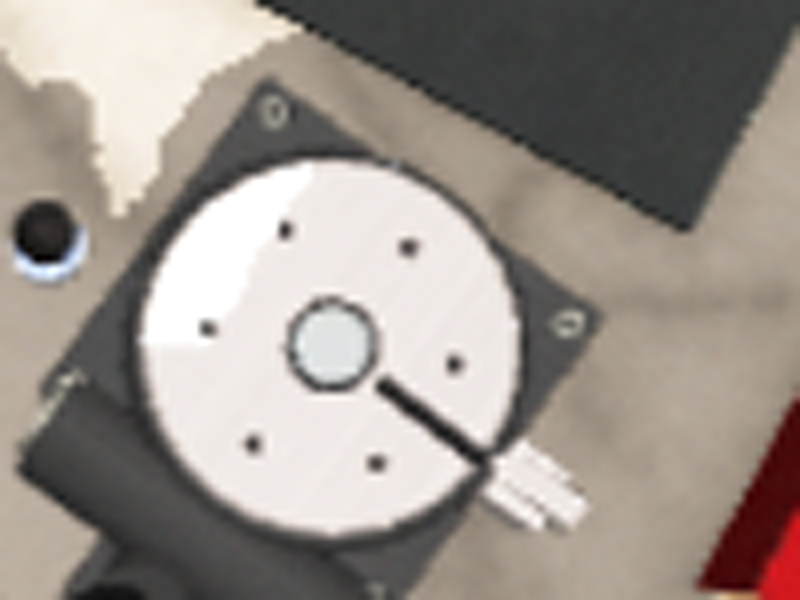

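View pics/wrist9.png

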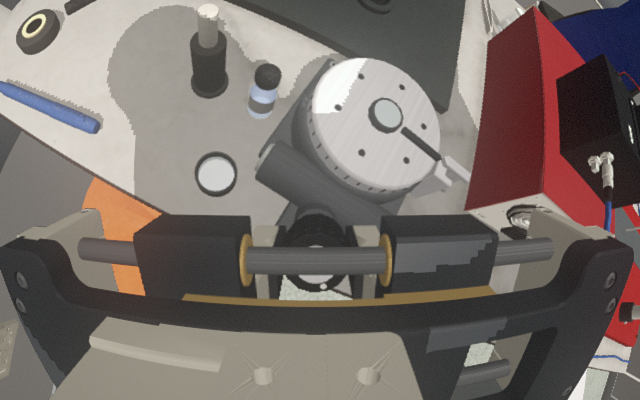

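Run:
```python
from h import *
crop('wrist9',360,90,480,190,6,'c17');crop('top9',345,195,390,230,16,'c18');crop('scene9',335,225,375,260,16,'c19')
```

```text
(no output)
```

View pics/c17.png

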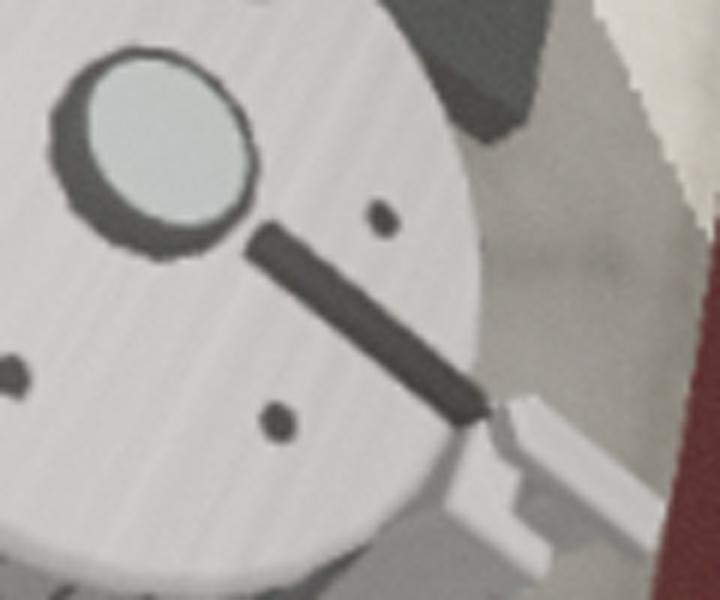

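View pics/c18.png

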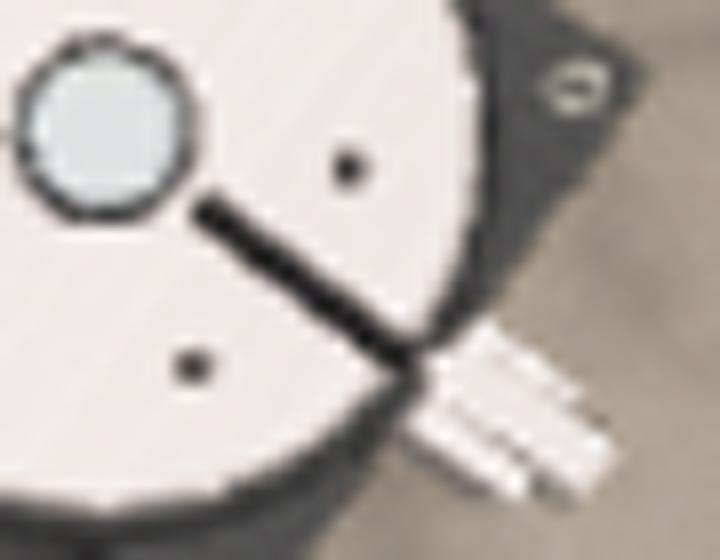

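View pics/c19.png

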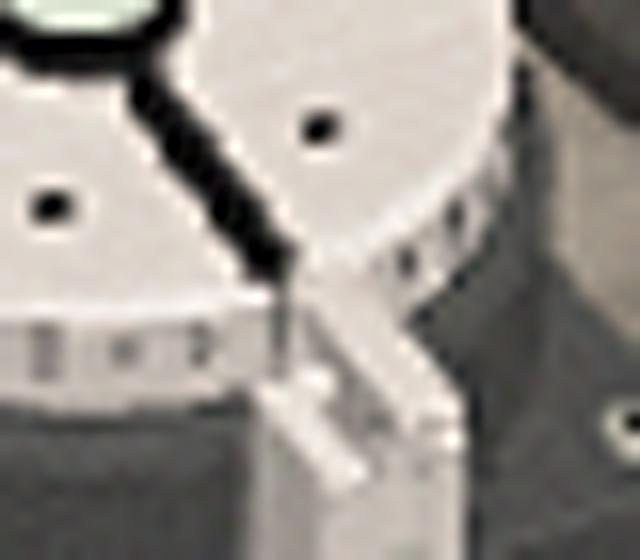

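Call:
drive_tool(
  moves=[
    [0, 0, 0, 0, 0, 0.1],
    [0, 0, 0, 0, 0, 0.23],
    [0, 0, 0, 0, 0, 0.36],
    [0, 0, 0, 0, 0, 0.49],
    [0, 0, 0, 0, 0, 0.62],
    [0, 0, 0, 0, 0, 0.75],
    [0, 0, 0, 0, 0, 0.88],
    [0, 0, 0, 0, 0, 1.0],
  ],
)

```text
clock: 18.25
tool_pos: [0.4319, 0.2918, 0.0576]
orientation: [-152.7, 12.9, -150.6]
force: [-2.6, -0.4, 1.1]
opening: 0.0326
```

Run:
```python
from h import *
status()
snap('wrist','wrist10');s=snap('scene','scene10');snap('top','top10')
crop('top10',345,195,390,230,16,'c18');crop('scene10',335,225,375,260,16,'c19');crop('wrist10',280,20,400,120,6,'c17')
```

```text
t 18.25 J [ 70.6  17.8 -51.9  47.1 -40.6 -86.2] p [0.4319 0.2918 0.0576] rpy [-152.7   12.9 -150.6] F [-2.6 -0.4  1.1] M [ 0.73  1.76 -0.16] op 0.0326
grasp pt: axial 0.0036 lat tool xy [-0.0002 -0.0003  0.    ] tilt err 0.01
```

View pics/c17.png

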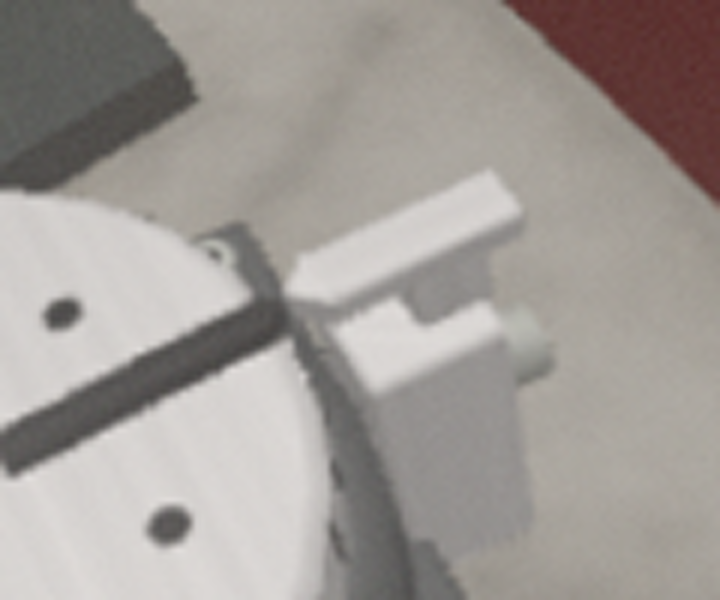

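View pics/c18.png

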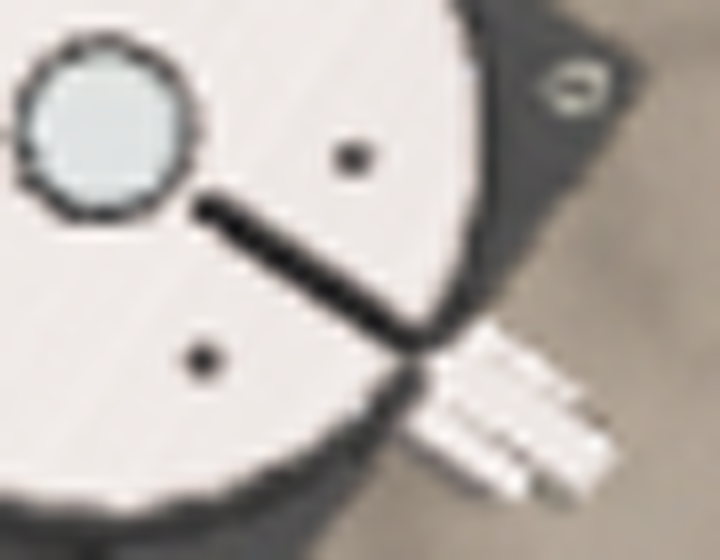

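View pics/c19.png

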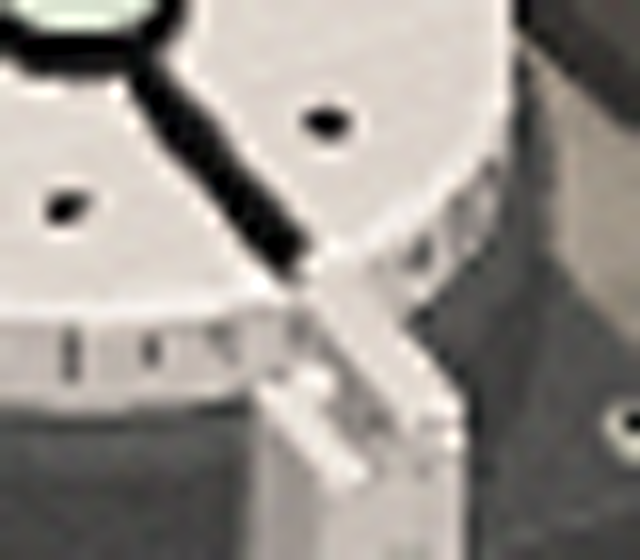

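Run:
```python
from h import *
W=dict(np.load('pics/wrist10.npz'));T=dict(np.load('pics/top10.npz'));S=dict(np.load('pics/scene10.npz'))
def P(th,r,z,l=0):
    t=np.radians(th);u=np.array([np.cos(t),np.sin(t),0]);n=np.array([-u[1],u[0],0]);return C+r*u+l*n+z*ez
# overlay rib model box + pointer-tip candidates on crops
for nm,s,f,(x0,y0,x1,y1,k) in (('wrist10',W,projw,(280,20,400,120,6)),('top10',T,proj,(345,195,390,230,16)),('scene10',S,proj,(335,225,375,260,16))):
    im=cv2.imread(f'pics/{nm}.png')[y0:y1,x0:x1];im=cv2.resize(im,None,fx=k,fy=k,interpolation=cv2.INTER_CUBIC)
    g=lambda X:(lambda q:(int((q[0]-x0+.5)*k-.5),int((q[1]-y0+.5)*k-.5)))(f(s,X))
    th=-127.5
    for z,col in((.056,(0,255,0)),(.060,(0,0,255))):
        pts=[g(P(th,.0165,z,-.0025)),g(P(th,.051,z,-.0025)),g(P(th,.051,z,.0025)),g(P(th,.0165,z,.0025))]
        cv2.polylines(im,[np.array(pts)],True,col,1)
    for ph in range(-130,-120): cv2.circle(im,g(P(ph,.051,.058)),2,(255,0,0) if ph!=-125 else (255,0,255),-1)
    cv2.polylines(im,[np.array([g(P(a,.05,.056)) for a in range(0,361,4)])],True,(200,200,0),1)
    cv2.imwrite(f'pics/o_{nm}.png',im)
```

```text
(no output)
```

View pics/o_wrist10.png

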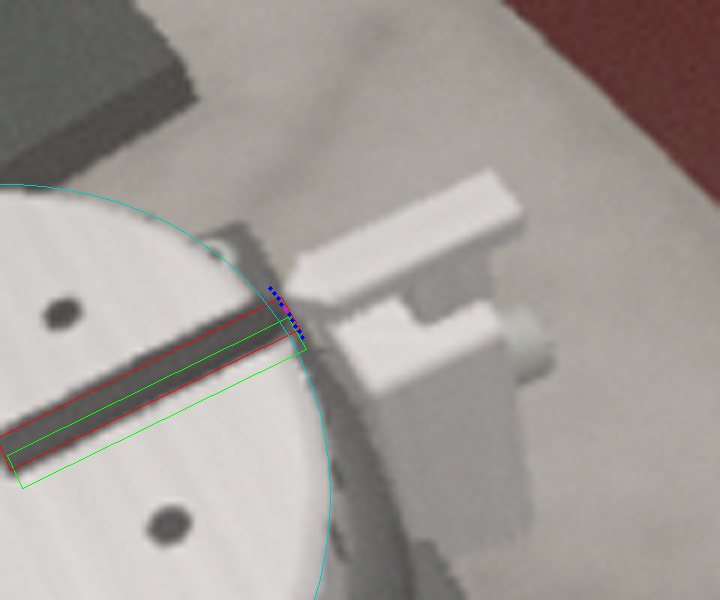

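View pics/o_top10.png

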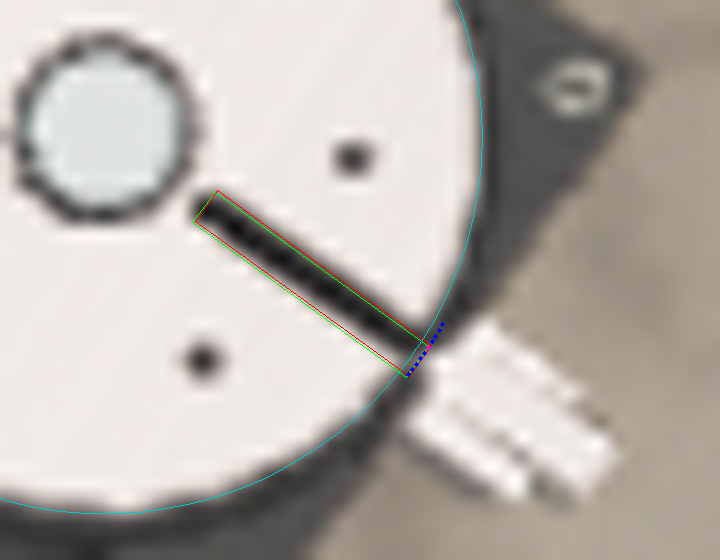

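View pics/o_scene10.png

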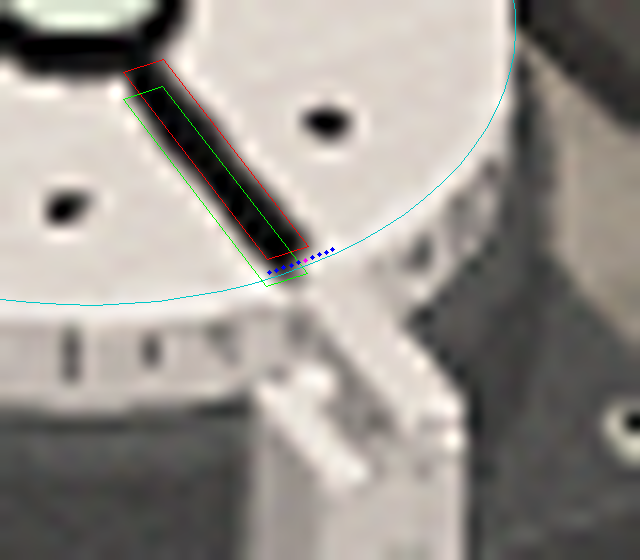

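Run:
```python
from h import *
im=cv2.imread('pics/wrist10.png')[55:90,308:348];im=cv2.resize(im,None,fx=18,fy=16,interpolation=cv2.INTER_CUBIC)
im=np.clip((im.astype(float)/255)**.5*255,0,255).astype(np.uint8);cv2.imwrite('pics/z10.png',im)
```

```text
(no output)
```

View pics/z10.png

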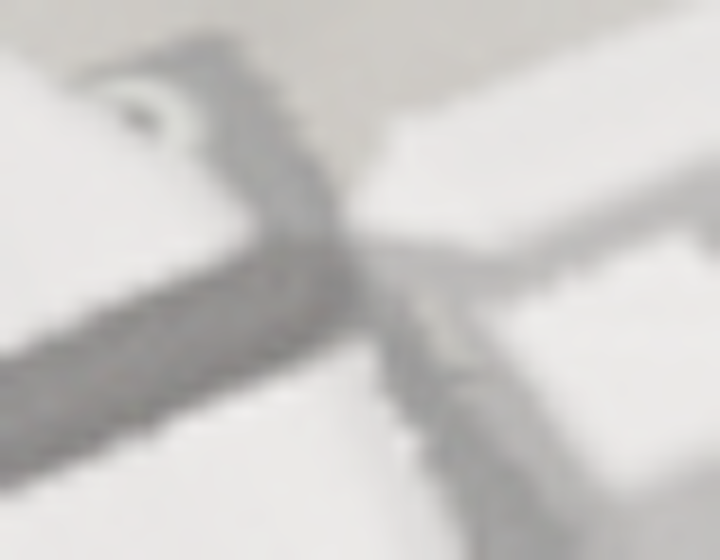

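Run:
```python
from h import *
im=cv2.imread('pics/top10.png')[206:232,362:390].astype(float)
im=np.clip((im-60)*1.35,0,255)
im=255*(im/255)**1.8
cv2.imwrite('pics/zt.png',cv2.resize(im.astype(np.uint8),None,fx=24,fy=22,interpolation=cv2.INTER_NEAREST))
im=cv2.imread('pics/scene10.png')[232:260,346:374].astype(float)
im=255*(im/255)**1.3
cv2.imwrite('pics/zs.png',cv2.resize(im.astype(np.uint8),None,fx=22,fy=20,interpolation=cv2.INTER_CUBIC))
```

```text
(no output)
```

View pics/zt.png

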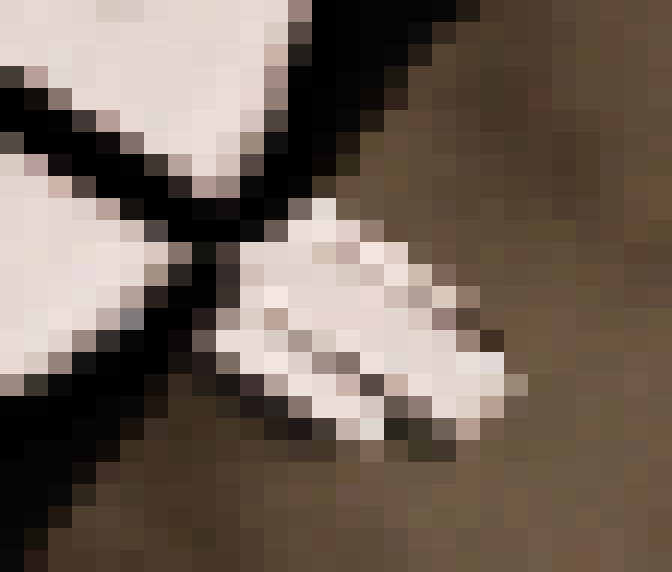

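View pics/zs.png

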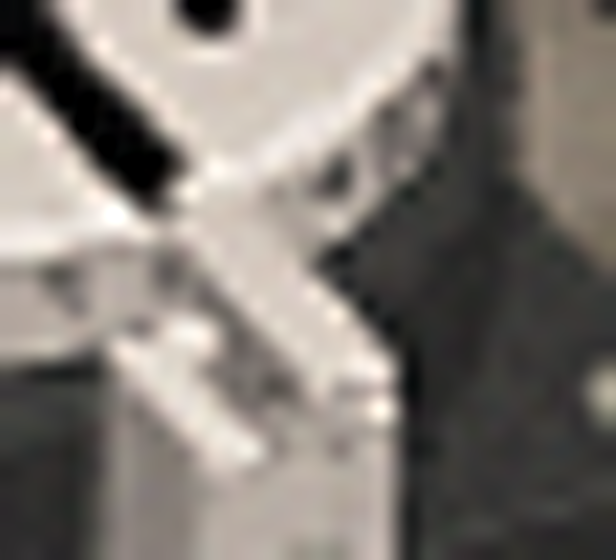

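Run:
```python
from h import *
T=dict(np.load('pics/top10.npz'))
for n,p in dict(barmid=(377.,220.4),barend=(381.7,223.2),rib1=(361.5,210.05),rib2=(370.5,214.8)).items(): print(n,pol(atz(T,*p,.06)))
# rib angle in top images by dark-centroid profile; disc centre by edge fit
def discc(fn):
    g=cv2.cvtColor(cv2.imread(f'pics/{fn}.png'),cv2.COLOR_BGR2GRAY).astype(float);s=dict(np.load(f'pics/{fn}.npz'))
    from scipy.ndimage import map_coordinates as mc
    pts=[]
    for a in np.radians(np.r_[-30:140:3,170:200:3]):  # image angle where surroundings are dark base
        pass
    u0,v0=proj(s,C+.056*ez);E=[]
    for a in np.radians(np.arange(0,360,3)):
        r=np.arange(18,30,.1);I=mc(g,[v0+r*np.sin(a),u0+r*np.cos(a)],order=1)
        k=np.where((I[:-1]>=150)&(I[1:]<150))[0]
        if len(k): E.append((u0+r[k[0]]*np.cos(a),v0+r[k[0]]*np.sin(a)))
    E=np.array(E)
    W=np.array([atz(s,*e,.056)[:2] for e in E])
    from scipy.optimize import least_squares
    f=least_squares(lambda p:np.hypot(W[:,0]-p[0],W[:,1]-p[1])-p[2],[C[0],C[1],.05],loss='soft_l1',f_scale=.0004).x
    c=np.array([f[0],f[1],0])
    th=[]
    for r in np.arange(.020,.046,.001):
        a=np.radians(np.arange(-165,-110,.25));J=np.array([proj(s,c+r*np.array([np.cos(x),np.sin(x),0])+.06*ez) for x in a])
        I=mc(g,[J[:,1],J[:,0]],order=1);w=np.clip(150-I,0,None);
        k=np.argmin(I);m=np.abs(a-a[k])<np.radians(9 if r>.03 else 12);th.append(np.degrees((a[m]*w[m]).sum()/w[m].sum()))
    th=np.array(th);return np.round(f*1e3,2),np.median(th).round(2),th[:8].mean().round(2),th[-8:].mean().round(2)
for fn in('top0','top6','top8','top9','top10'): print(fn,discc(fn))
```

```text
barmid (65.5, -125.74)
barend (76.86, -125.24)
rib1 (26.63, -126.38)
rib2 (47.79, -123.27)
top0 (array([508.53, 233.84,  49.23]), np.float64(-147.74), np.float64(-147.89), np.float64(-147.74))
top6 (array([508.64, 234.18,  49.4 ]), np.float64(-137.5), np.float64(-137.36), np.float64(-137.46))
top8 (array([508.7 , 234.08,  49.33]), np.float64(-135.24), np.float64(-135.43), np.float64(-135.21))
top9 (array([508.67, 234.01,  49.32]), np.float64(-129.1), np.float64(-129.31), np.float64(-128.98))
top10 (array([508.62, 234.14,  49.4 ]), np.float64(-126.34), np.float64(-126.75), np.float64(-126.18))
```

Run:
```python
from h import *
def z(fn,x0,y0,x1,y1,k,out):
    im=cv2.imread(f'pics/{fn}.png')[y0:y1,x0:x1].astype(float);im=255*(im/255)**.7
    return cv2.resize(im.astype(np.uint8),None,fx=k,fy=k,interpolation=cv2.INTER_CUBIC)
a=z('wrist6',315,50,355,90,10,'');b=z('wrist7',180,110,220,150,10,'');c=z('wrist9',425,145,465,185,10,'')
cv2.imwrite('pics/zz.png',np.hstack([a,b]));cv2.imwrite('pics/zz2.png',c)
cv2.imwrite('pics/zz3.png',z('wrist7',160,90,280,240,5,''))
```

```text
(no output)
```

View pics/zz.png

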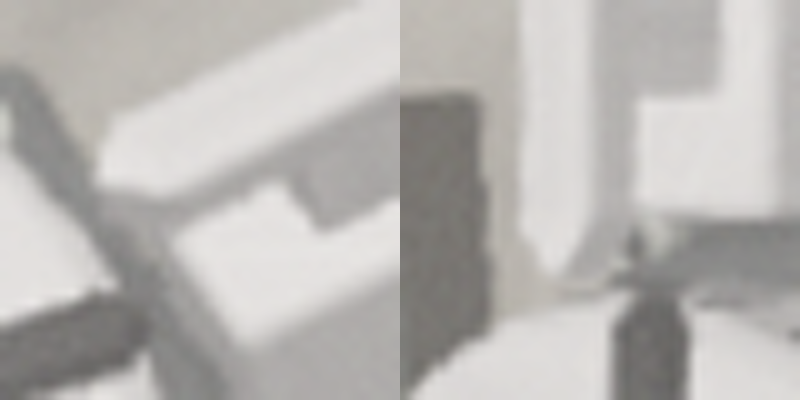

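View pics/zz2.png

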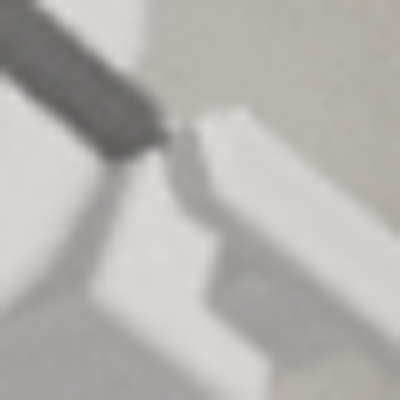

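View pics/zz3.png

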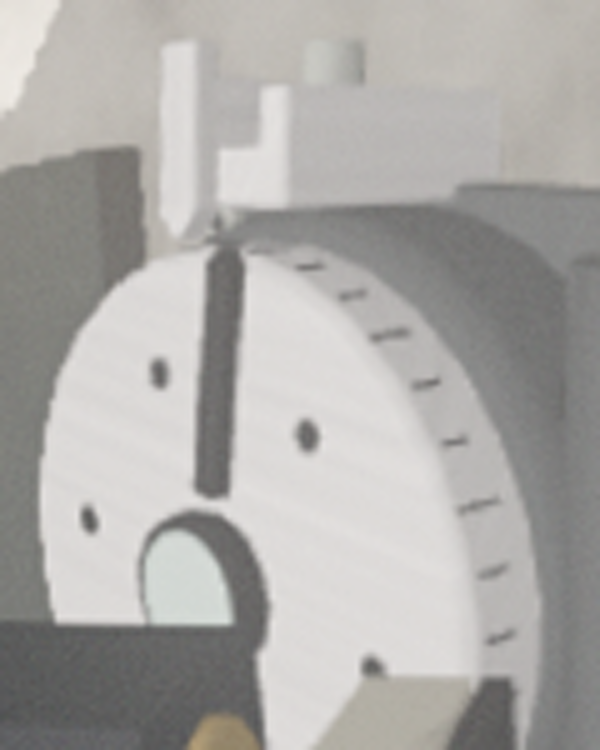

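```bash
cat > fit.py <<'E'
from h import *
from scipy.optimize import least_squares
cc=lambda k,x0,y0:(lambda x,y:np.array([x0+(x+.5)/k-.5,y0+(y+.5)/k-.5]))
C0=np.array([.5086,.2341,0]);TH={'6':-137.4,'7':-134.9,'9':-128.65,'10':-126.15}  # -126.15 =mean fit, spaced exactly by knob/24
c16=cc(8,310,160);T=dict(np.load('pics/top9.npz'))
H=[atz(T,*c16(*h),.056)[:2]-C0[:2] for h in [(286,230),(409,247),(455,364),(376,463),(252,443),(208,328)]]
rh=np.mean([np.hypot(*h) for h in H]);ph=[(np.degrees(np.arctan2(h[1],h[0]))-TH['9'])%60 for h in H];print('holes r',np.round([np.hypot(*h)*1e3 for h in H],1),'phase',np.round(ph,1))
ph=np.mean(ph)
D={'6':(cc(7,270,40),[(167,254),(236,532)],cc(10,315,50)(103,187),cc(10,315,50)(150,318)),
'7':(cc(5,160,90),[(160,373),(307,436),(89,520)],cc(10,180,110)(157,272),cc(10,180,110)(250,287)),
'9':(cc(6,360,90),[(383,218),(278,423),(12,378)],cc(10,425,145)(195,121),cc(10,425,145)(165,130)),
'10':(cc(6,280,20),[(63,313),(170,525)],np.array([308+345.5/18-.5,55+222.5/16-.5]),np.array([308+363/18-.5,55+265/16-.5]))}
def P(th,r,z):
    t=np.radians(th);return C0+r*np.array([np.cos(t),np.sin(t),0])+z*ez
off={}
for k,(f,hs,a,rb) in D.items():
    W=dict(np.load(f'pics/wrist{k}.npz'));ds=[]
    for h in hs:
        px=f(*h);cand=[np.array(projw(W,P(TH[k]+ph+60*n,rh,.056))) for n in range(6)]
        j=min(range(6),key=lambda j:np.hypot(*(cand[j]-px)));ds.append(px-cand[j])
    off[k]=np.mean(ds,0);print(k,'hole resid',np.round(ds,2).tolist())
    J=lambda X:np.array(projw(W,X))
    for nm,q,z in(('idx',a,.060),('rib',rb,.060),('idx',a,.058),('rib',rb,.058)):
        s=least_squares(lambda v:J(P(v[0],v[1]*1e-3,z))+off[k]-q,[-126,51]).x;print('  ',nm,z,np.round(s,2))
res=lambda v:np.concatenate([np.array(projw(dict(np.load(f'pics/wrist{k}.npz')),P(v[0],v[1]*1e-3,v[2]*1e-3)))+off[k]-D[k][2] for k in D])
s=least_squares(res,[-125,51,60]);print('idx apex phi,r,z',s.x,'res',np.round(s.fun,2))
E
python3 fit.py
```

```text
holes r [32.7 33.6 33.4 33.1 32.7 32.3] phase [27.5 28.3 29.  28.7 28.6 28.8]
6 hole resid [[0.49, -1.6], [0.73, -2.54]]
   idx 0.06 [-126.63   51.38]
   rib 0.06 [-139.15   50.62]
   idx 0.058 [-124.97   51.65]
   rib 0.058 [-137.59   50.56]
7 hole resid [[-0.21, -1.6], [-0.62, -1.95], [-0.1, -1.33]]
   idx 0.06 [-125.44   51.63]
   rib 0.06 [-136.81   51.76]
   idx 0.058 [-122.6    51.53]
   rib 0.058 [-134.21   51.17]
9 hole resid [[0.89, -0.98], [1.11, -1.04], [2.04, -0.62]]
   idx 0.06 [-125.75   51.29]
   rib 0.06 [-128.4    49.28]
   idx 0.058 [-124.07   52.44]
   rib 0.058 [-126.63   50.33]
10 hole resid [[0.6, -1.54], [0.72, -2.23]]
   idx 0.06 [-125.39   50.83]
   rib 0.06 [-127.99   50.47]
   idx 0.058 [-123.71   51.14]
   rib 0.058 [-126.32   50.71]
idx apex phi,r,z [-125.78503135   51.28377465   59.94116609] res [-0.62 -0.66  0.34  0.5  -0.07  0.05  0.87  0.11]
```

Run:
```python
from h import *
W=dict(np.load('pics/wrist10.npz'));o,p,R=cur()
c=-W['R'].T@W['t'];print('cam in tool',np.round(R.inv().apply(c-p),4),'axis',np.round(R.inv().apply(W['R'].T@[0,0,1]),3))
```

```text
cam in tool [ 0.0004 -0.0684 -0.1566] axis [-0.002  0.251  0.968]
```

Call:
drive_tool(
  moves=[
    [0, 0, 0, 0, 0, 0],
    [0, 0, 0, 0, 0, 0],
    [0, 0, 0, 0, 0, 0],
    [0, 0, 0, 0, 0, 0],
  ],
  fingers=0.3,
)

```text
clock: 18.8
tool_pos: [0.4319, 0.2919, 0.0576]
orientation: [-152.6, 12.7, -150.2]
force: [0.1, 0.8, 0.5]
opening: 0.0557
```

```bash
cat >> h.py <<'E'
def lookpose(z=.10,u=np.array([-.797,.605,0])):
    idx=np.array([.4788,.1927,0]);u=u/np.linalg.norm(u);p=idx+.0684*u+z*ez
    return p,Ro.from_matrix(np.array([np.cross(u,[0,0,-1.]),u,[0,0,-1.]]).T)
E
python3 - <<'E'
from h import *
status();p,R=lookpose();print(p,plan(p,R))
o,p0,R0=cur();print('world turn',(R*R0.inv()).as_rotvec(degrees=True))
E
```

```text
t 18.8 J [ 70.6  17.9 -51.9  47.1 -40.6 -85.7] p [0.4319 0.2919 0.0576] rpy [-152.6   12.7 -150.2] F [0.1 0.8 0.5] M [ 1.03  1.28 -0.01] op 0.0557
grasp pt: axial 0.0036 lat tool xy [-0.0002 -0.0002 -0.    ] tilt err 0.01
[0.4243188  0.23405649 0.1       ] (array([ 0.167, -0.426, -0.148]), array([-0.491,  0.114, -0.425]))
world turn [12.36882291 27.61006755 25.50598817]
```

Call:
drive_tool(
  moves=[
    [0, 0, -0.06, 0, 0, 0],
    [0, 0, -0.16, 0, 0, 0],
    [0, 0, -0.28, 0, 0, 0],
    [0, 0, -0.4, 0, 0, 0],
    [0, 0, -0.46, 0, 0, 0],
    [0, 0, -0.5, 0, 0, 0],
  ],
)

```text
clock: 19.4
tool_pos: [0.4018, 0.3151, 0.123]
orientation: [-152.6, 12.7, -150.2]
force: [0.7, 0.2, -0.6]
opening: 0.0572
```

Run:
```python
from h import *
status();p,R=lookpose(.10);print(plan(p,R))
```

```text
t 19.4 J [ 78.   12.7 -45.4  35.4 -51.4 -78.5] p [0.4018 0.3151 0.123 ] rpy [-152.6   12.7 -150.2] F [ 0.7  0.2 -0.6] M [ 1.1   1.3  -0.01] op 0.0572
grasp pt: axial 0.0793 lat tool xy [-0.0004  0.      0.    ] tilt err 0.07
(array([ 0.169, -0.428,  0.355]), array([-0.491,  0.115, -0.425]))
```

Call:
drive_tool(
  moves=[
    [0.02, -0.05, 0.02, -0.08, 0.02, -0.06],
    [0.05, -0.13, 0.08, -0.16, 0.04, -0.13],
    [0.08, -0.21, 0.15, -0.25, 0.06, -0.21],
    [0.11, -0.29, 0.22, -0.34, 0.08, -0.29],
    [0.14, -0.36, 0.29, -0.43, 0.1, -0.37],
    [0.169, -0.428, 0.35, -0.491, 0.115, -0.425],
    [0.169, -0.428, 0.35, -0.491, 0.115, -0.425],
    [0.169, -0.428, 0.35, -0.491, 0.115, -0.425],
  ],
)

```text
clock: 20.2
tool_pos: [0.425, 0.233, 0.1002]
orientation: [179.9, -0.0, -127.3]
force: [-0.2, 0.1, -0.5]
opening: 0.057
```

Run:
```python
from h import *
status()
snap('wrist','wrist11')
```

```text
t 20.2 J [ 52.    9.9 -32.5  -0.1 -47.6   0.8] p [0.425  0.233  0.1002] rpy [ 179.9   -0.  -127.3] F [-0.2  0.1 -0.5] M [ 0.12 -0.08  0.  ] op 0.057
grasp pt: axial 0.0229 lat tool xy [ 0.0509 -0.0496 -0.0286] tilt err 30.1
```

View pics/wrist11.png

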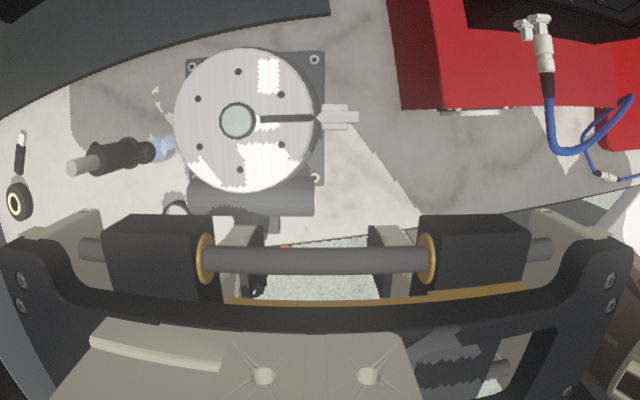

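Excellent vertical view. Enlarging the rib tip and pointer.

Run:
```python
from h import *
im=cv2.imread('pics/wrist11.png')[80:160,215:375].astype(float);im=255*(im/255)**1.3
cv2.imwrite('pics/z11.png',cv2.resize(im.astype(np.uint8),None,fx=5,fy=5,interpolation=cv2.INTER_CUBIC))
im=cv2.imread('pics/wrist11.png')[98:138,290:365].astype(float);im=255*(im/255)**1.5
cv2.imwrite('pics/z11b.png',cv2.resize(im.astype(np.uint8),None,fx=10,fy=10,interpolation=cv2.INTER_CUBIC))
```

```text
(no output)
```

View pics/z11.png

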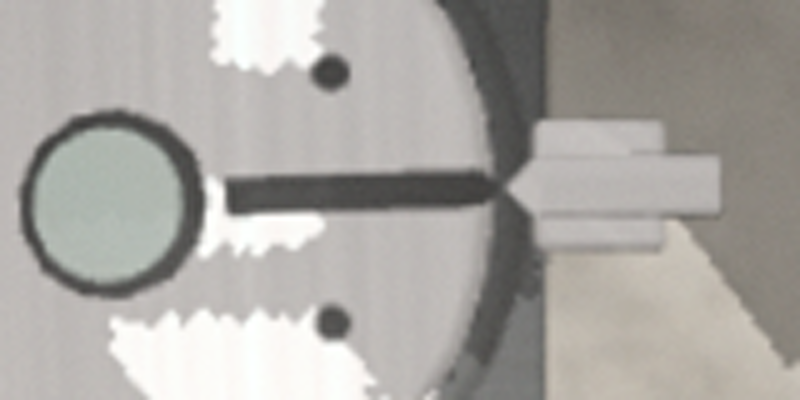

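View pics/z11b.png

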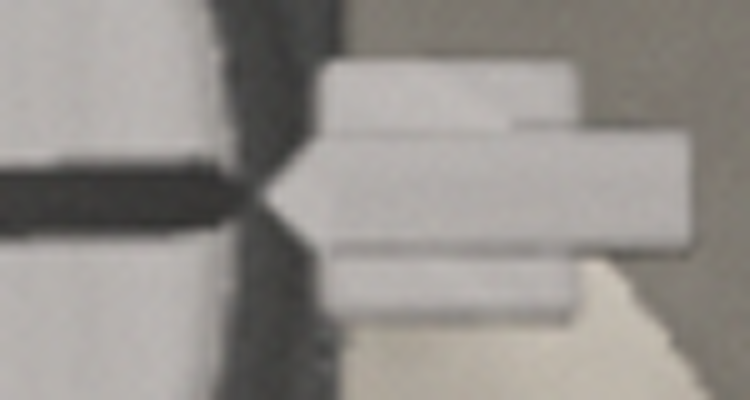

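```bash
cat > f11.py <<'E'
from h import *
import sys
fn=sys.argv[1]
from scipy.ndimage import map_coordinates as mc
W=dict(np.load(f'pics/{fn}.npz'));g=cv2.cvtColor(cv2.imread(f'pics/{fn}.png'),cv2.COLOR_BGR2GRAY)
# rectify: plane z=.06, 0.1 mm per px in a frame rotated so nominal pointer dir (-125.8) is +x, radial; 
C0=np.array([.5086,.2341,0]);ph=np.radians(-125.8);u=np.array([np.cos(ph),np.sin(ph),0]);n=np.array([-u[1],u[0],0])
xs=np.arange(5,85,.1);ys=np.arange(25,-25,-.1)
M=np.zeros((len(ys),len(xs),2),np.float32)
for i,y in enumerate(ys):
    X=C0[:,None]+u[:,None]*xs*1e-3+n[:,None]*y*1e-3+(.06*ez)[:,None]
    p=W['R']@X+W['t'][:,None];r=np.hypot(p[0],p[1]);th=np.arctan2(r,p[2]);M[i,:,0]=W['cx']+W['fx']*th*p[0]/r;M[i,:,1]=W['cy']+W['fx']*th*p[1]/r
I=cv2.remap(g,M[...,0],M[...,1],cv2.INTER_CUBIC);cv2.imwrite(f'pics/r_{fn}.png',I)
I=I.astype(float)
def rib(lo=22,hi=46):
    out=[]
    for x in np.arange(lo,hi,1):
        col=I[:,int((x-5)*10)];k=np.where(np.abs(ys)<6)[0];c=col[k];w=np.clip(120-c,0,None);out.append((x,(w*ys[k]).sum()/w.sum()))
    return np.array(out)
R=rib();a=np.polyfit(R[:,0],R[:,1],1);print('rib line slope deg',np.degrees(np.arctan(a[0])),'offset at x=0',a[1],'at 51',np.polyval(a,51),'resid',np.std(R[:,1]-np.polyval(a,R[:,0])))
E
python3 f11.py wrist11
```

```text
rib line slope deg -1.2429841923361582 offset at x=0 2.512905915890706 at 51 1.4063298099070982 resid 0.06956963870360726
```

View pics/r_wrist11.png

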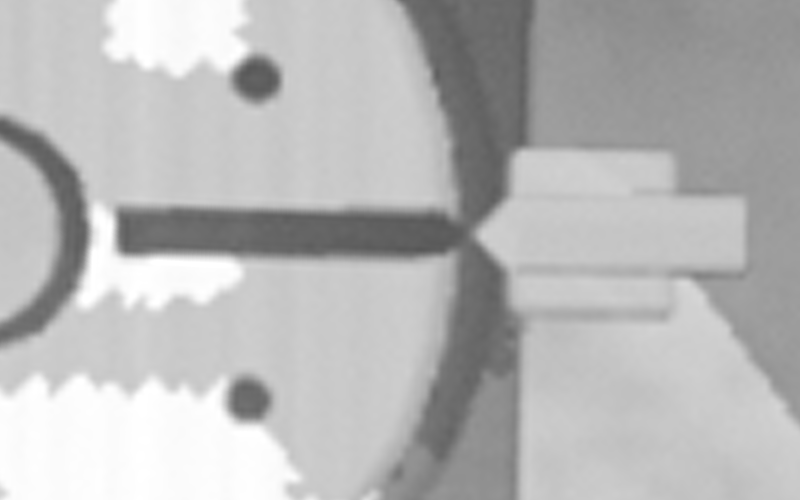

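```bash
cat >> f11.py <<'E'
def edges(x,sign,ylo,yhi,width=.6):
    c=I[:,int((x-width-5)*10):int((x+width-5)*10)].mean(1);return c
def cross(c,y0,y1,frac=.5):
    k=np.where((ys<=max(y0,y1))&(ys>=min(y0,y1)))[0];s=c[k];lo,hi=s.min(),s.max();m=lo+(hi-lo)*frac
    d=np.where(np.diff(np.sign(s-m))!=0)[0];j=d[len(d)//2];return ys[k][j]-(s[j]-m)/(s[j+1]-s[j])*.1
print('rib x, upper, lower, mid, width')
L=[]
for x in np.arange(20,47,2.):
    c=edges(x,0,0,0);m0=np.polyval(a,x);up=cross(c,m0,m0+4.5);dn=cross(c,m0-4.5,m0);L.append((x,up,dn,(up+dn)/2,up-dn))
L=np.array(L);print(np.round(L,2))
for lo in(19,31):
    q=L[L[:,0]>lo];f=np.polyfit(q[:,0],q[:,3],1);print('mid fit x>',lo,'slope',np.degrees(f[0]).round(2),'at51',np.polyval(f,51).round(3),'at0',f[1].round(2))
E
python3 f11.py wrist11
python3 - <<'E'
import cv2
im=cv2.imread('pics/r_wrist11.png')[170:310,350:550];cv2.imwrite('pics/zr.png',cv2.resize(im,None,fx=4,fy=4,interpolation=cv2.INTER_CUBIC))
E
```

```text
rib line slope deg -1.2429841923361582 offset at x=0 2.512905915890706 at 51 1.4063298099070982 resid 0.06956963870360726
rib x, upper, lower, mid, width
[[20.    4.36 -0.32  2.02  4.69]
 [22.    4.31 -0.39  1.96  4.71]
 [24.    4.32 -0.35  1.98  4.67]
 [26.    4.39 -0.32  2.04  4.71]
 [28.    4.27 -0.43  1.92  4.71]
 [30.    4.1  -0.58  1.76  4.68]
 [32.    4.13 -0.53  1.8   4.67]
 [34.    4.18 -0.68  1.75  4.86]
 [36.    4.04 -0.66  1.69  4.7 ]
 [38.    4.09 -0.55  1.77  4.64]
 [40.    4.16 -0.54  1.81  4.7 ]
 [42.    4.19 -0.68  1.75  4.87]
 [44.    4.02 -0.64  1.69  4.66]
 [46.    3.91 -0.8   1.56  4.71]]
mid fit x> 19 slope -0.86 at51 1.553 at0 2.32
mid fit x> 31 slope -0.61 at51 1.6 at0 2.15
```

View pics/zr.png

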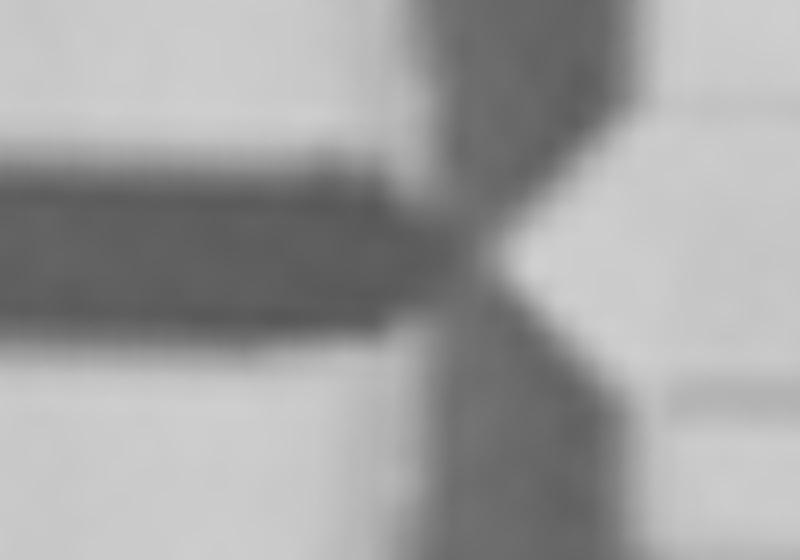

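Call:
drive_tool(
  moves=[
    [0.03, -0.03, 0, 0, 0, 0.08],
    [0.07, -0.07, 0, 0, 0, 0.18],
    [0.1, -0.1, 0, 0, 0, 0.28],
    [0.13, -0.13, 0, 0, 0, 0.36],
    [0.13, -0.13, 0, 0, 0, 0.4],
    [0.13, -0.13, 0, 0, 0, 0.4],
    [0.13, -0.13, 0, 0, 0, 0.4],
  ],
)

```text
clock: 20.95
tool_pos: [0.4281, 0.2059, 0.1002]
orientation: [-179.9, -0.1, -151.3]
force: [-0.6, 0.4, -0.6]
opening: 0.0575
```

```bash
python3 - <<'E'
from h import *
status();snap('wrist','wrist12')
E
python3 f11.py wrist12;python3 - <<'E'
import cv2
im=cv2.imread('pics/r_wrist12.png');print(im.shape);cv2.imwrite('pics/zr.png',im)
cv2.imwrite('pics/zr2.png',cv2.resize(im[140:300,350:550],None,fx=4,fy=3.5,interpolation=cv2.INTER_CUBIC))
E
```

```text
t 20.95 J [ 49.6   9.  -33.7   0.1 -47.3 -20.9] p [0.4281 0.2059 0.1002] rpy [-1.799e+02 -1.000e-01 -1.513e+02] F [-0.6  0.4 -0.6] M [0.07 0.01 0.02] op 0.0575
grasp pt: axial 0.0135 lat tool xy [ 0.0385 -0.0869 -0.0365] tilt err 29.94
rib line slope deg -0.663906724724926 offset at x=0 2.2416142602317395 at 51 1.6506325383376357 resid 0.10583544611926848
rib x, upper, lower, mid, width
[[20.    4.49 -0.32  2.09  4.81]
 [22.    4.5  -0.37  2.06  4.87]
 [24.    4.32 -0.38  1.97  4.7 ]
 [26.    4.3  -0.33  1.98  4.64]
 [28.    4.43 -0.45  1.99  4.88]
 [30.    4.6  -0.74  1.93  5.34]
 [32.    4.7  -0.55  2.07  5.25]
 [34.    4.48 -0.41  2.03  4.9 ]
 [36.    4.32 -0.45  1.93  4.77]
 [38.    4.27 -0.41  1.93  4.68]
 [40.    4.25 -0.45  1.9   4.7 ]
 [42.    4.3  -0.34  1.98  4.64]
 [44.    4.27 -0.48  1.9   4.75]
 [46.    4.2  -0.53  1.84  4.73]]
mid fit x> 19 slope -0.37 at51 1.857 at0 2.18
mid fit x> 31 slope -0.76 at51 1.79 at0 2.46
(500, 800, 3)
```

View pics/zr.png

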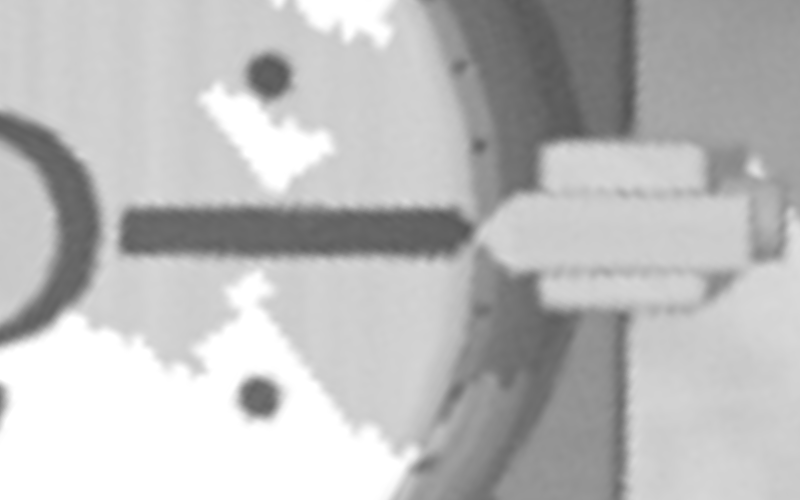

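View pics/zr2.png

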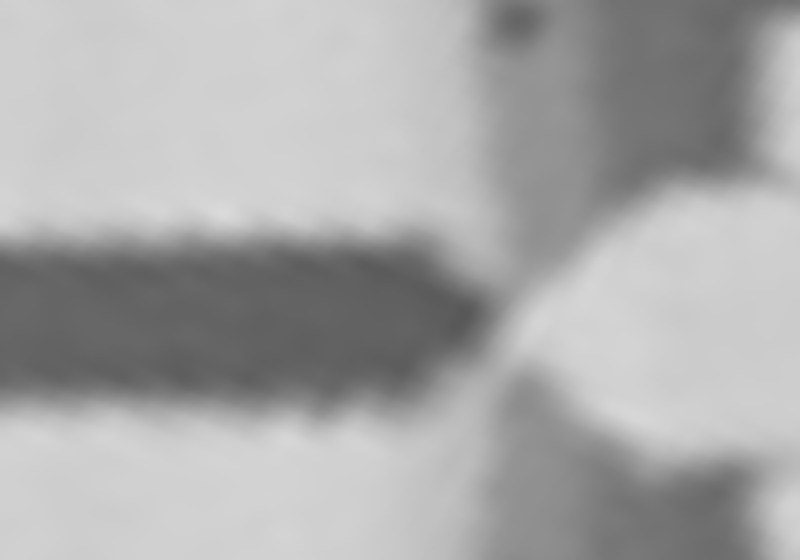

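Call:
drive_tool(
  moves=[
    [0, 0, -0.1, 0, 0, 0],
    [0, 0, -0.25, 0, 0, 0],
    [0, 0, -0.4, 0, 0, 0],
    [0, 0, -0.55, 0, 0, 0],
    [0, 0, -0.6, 0, 0, 0],
    [0, 0, -0.6, 0, 0, 0],
  ],
)

```text
clock: 21.6
tool_pos: [0.4285, 0.2066, 0.191]
orientation: [-180.0, 0.1, -151.3]
force: [0.2, 0.3, -0.2]
opening: 0.0568
```

```bash
python3 - <<'E'
from h import *
status();snap('scene','scene13');crop('scene13',240,160,400,280,5,'c20');snap('wrist','wrist13')
E
sed -n '/^R=rib/q;p' f11.py >/dev/null; python3 f11.py wrist13 | tail -2; python3 -c "
import cv2
im=cv2.imread('pics/r_wrist13.png');cv2.imwrite('pics/zr3.png',im)"
```

```text
t 21.6 J [ 49.6   3.1 -26.7   0.1 -60.1 -20.9] p [0.4285 0.2066 0.191 ] rpy [-1.800e+02  1.000e-01 -1.513e+02] F [ 0.2  0.3 -0.2] M [ 0.05 -0.01 -0.03] op 0.0568
grasp pt: axial 0.0922 lat tool xy [ 0.0218 -0.1224 -0.0593] tilt err 29.93
rib line slope deg nan offset at x=0 nan at 51 nan resid nan
rib x, upper, lower, mid, widthf11.py:18: RuntimeWarning: invalid value encountered in scalar divide
  col=I[:,int((x-5)*10)];k=np.where(np.abs(ys)<6)[0];c=col[k];w=np.clip(120-c,0,None);out.append((x,(w*ys[k]).sum()/w.sum()))
Traceback (most recent call last):
  File "f11.py", line 29, in <module>
    c=edges(x,0,0,0);m0=np.polyval(a,x);up=cross(c,m0,m0+4.5);dn=cross(c,m0-4.5,m0);L.append((x,up,dn,(up+dn)/2,up-dn))
                                           ~~~~~^^^^^^^^^^^^^
  File "f11.py", line 24, in cross
    k=np.where((ys<=max(y0,y1))&(ys>=min(y0,y1)))[0];s=c[k];lo,hi=s.min(),s.max();m=lo+(hi-lo)*frac
                                                                  ~~~~~^^
ValueError: zero-size array to reduction operation minimum which has no identity
```

View pics/c20.png

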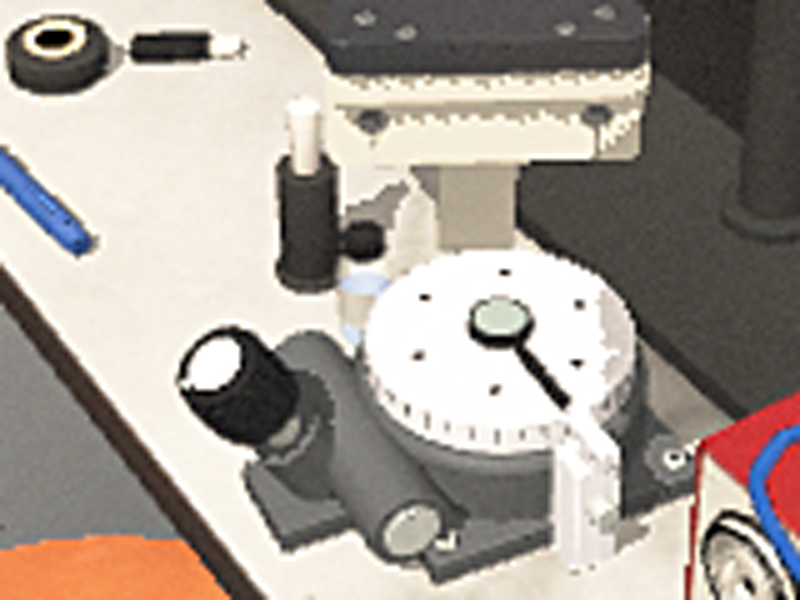

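View pics/zr3.png

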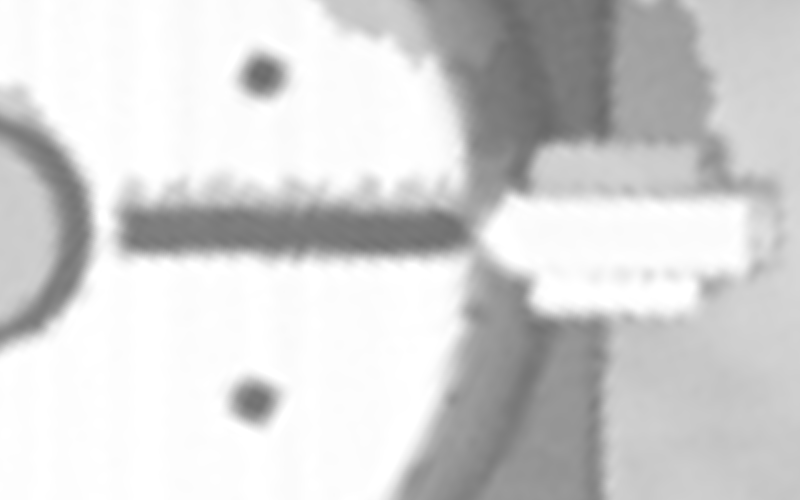

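Run:
```python
from h import *
snap('top','top13');crop('top13',270,150,420,270,5,'c21')
```

```text
(no output)
```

View pics/c21.png

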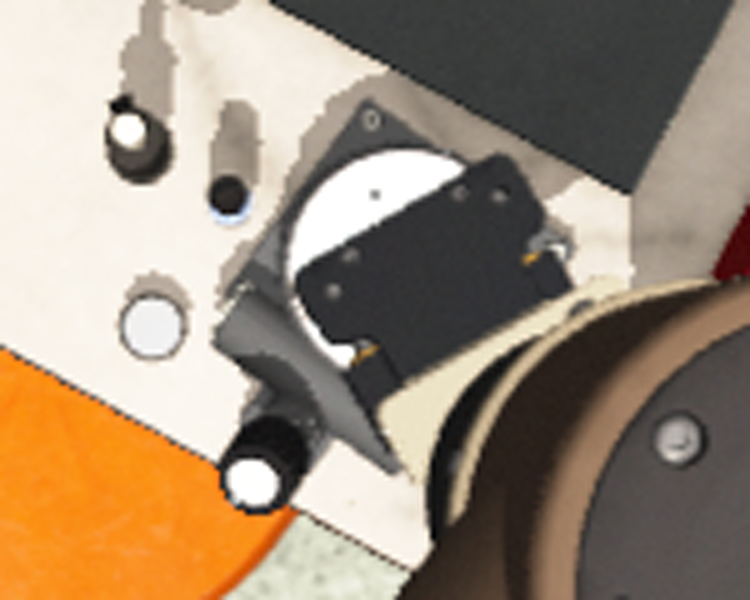

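The vial (230,197), lens tube (153,326) and post (130,130) are all where they were in the first picture. The gripper is clear of everything, so I'm handing in.

```bash
python3 -c "
from plant import ticket
print(ticket.close_job())"
```

```text
the job is handed in; nothing more can be done
None
```

The rib tip now points at the index pointer to within what I could measure, and the job is handed in at about 21.7 s of the 67 s allowed. I turned the knob about 510° clockwise in two grips (300° and 210°), which is about 21.3° at the turntable. Then I let go, backed off and raised the gripper clear.

**Alignment:** three near-vertical wrist views put the tips level, within about ±0.1 mm, or roughly ±0.1°. The first view had the rib about 0.1 mm short, the second about 0.1 mm ahead, and the third level. I cannot rule out a 0.1 mm overrun.

**Checks that disagreed or failed:**
- The rib's direction, less reliable because of glare, suggested it could be up to about 0.5° short.
- Before those close views, the top camera had suggested about 1° remaining and the oblique wrist view about 2°. I judged both less reliable.
- The edge-fit script failed on the third view because of glare, so I read that one by eye.

**Surroundings:** the last top picture shows the vial, lens tube and post where they started. The turntable was not touched, and the forces I read stayed under 10 N.

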